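Set up the tapping fixture from its transport case

ROBOT

A 6-joint arm with a two-finger parallel gripper is mounted at the origin on the work surface. World frame = base frame: x ahead of the robot, y to its left, z up, the work surface at z = 0. Lengths are in m, angles in degrees, forces in N, time in s.
With the tool pointing down it reaches from about 0.375 to 0.9 m from the base axis. Payload 3.1 kg.
Tool frame: the origin (TCP) lies midway between the tips of the shut fingers; the grasp point (between the pads) lies 19 mm behind it (bot.tcp_to_grasp is the distance from the TCP to the grasp point, in m); z points along the fingers, y is the direction in which the jaws open and shut (so a half turn about z gives the same grasp; the last joint's range is limited). The gripper opens to 85 mm and grips with 20 to 120 N. Pads are 22 mm wide; open, the fingers measure 114 mm over their backs; the gripper's body (76 mm by 85 mm) begins 54 mm behind the grasp point. The pads swing forward as they close: fully open they stand 13 mm farther back than shut.
Start: joints at [56.121, 30.224, 82.088, -0, 67.689, -10.227], TCP at [0.251, 0.572, 0.231] pointing down, gripper open.
Joint ranges: [-176.69, 176.69], [-43.24, 126.21], [12.49, 139.97], [-82, 262], [0, 151.66], [-163.58, 163.58]. Speed limits (degrees/s): [159.86, 159.86, 180, 180, 180, 180].

INTERFACE

Orientations are given as a 3x3 rotation matrix whose columns are the frame's x, y, z axes.
In Python, from plant import bot, cams, job gives the robot as it stands.
- The arm moves only by the shell command python3 -m creep 'ROWS' [FORCE]. ROWS is JSON, one flat list of numbers, 7 for each row, row after row: the turn, a rotation vector about the tool's x, y, z in degrees, then the shift along the tool's x, y, z in m, then the closure, from 0 (fully open) to 1 (shut). A call has 1 to 8 rows; each row is the pose to reach, as a shift and turn from the pose commanded when the call began, along the tool's axes at that moment; what a row does not reach only later rows make up. A row lasts 1/8 s, in which the tool goes at most 62.5 mm and 10.7 degrees, less where a joint would pass 70% of its speed; a pose out of reach is approached as far as the arm can. A call with a gripper value outside its range is refused whole. The fingers move at their own pace and stop on an object; FORCE is the grip in N (left out, the last holds). Time passes only in rows, so rows that repeat a pose let the fingers close. It gives the time, the measured TCP pose, the force and the opening at its end, in the units of the state.
- bot.state(): the state, without advancing time (a new reading comes with each control period).
- cams.get_image(name): name is "scene" or "top"; returns the picture (480x640x3 uint8, red, green, blue); there is no depth.
- cams.get_calibration(name): a dict with "intrinsics" (3x3 intrinsics, pixels), "k1" (the pictures are not rectified: a ray, as slopes to the right and down, at radius r is drawn at 1 + k1 r^2 times it, then the intrinsics apply), "T" (4x4, takes a point from camera to world coordinates). Camera axes: x right, y down, z forward; pixel columns grow to the right and rows downward; lengths in m; the calibration is good to about 2 mm. A picture is of the moment at which its call begins. get_calibration takes no time and is no camera call.
- job.sign_off(): hands the job in, once; it reports no verdict.
The state is a dict: "time": time; "q": joint angles; "joint_velocities": joint speeds; "effort": joint torques, N m; "tool_pos": TCP position; "orientation": TCP orientation; "wrist_force": force on the tool from outside, world axes, zero at the start; "wrist_torque": the same for the moment, N m; "opening": opening from 0.0 (shut) to 1.0 (fully open).
Only numpy, scipy, OpenCV 4.12 (cv2) and the standard library are available. Lean on these libraries where they do the work, as an engineer would, in place of code of your own. Each camera call takes 0.05 s, during which the arm holds its last target.

TASK

Get the tapping fixture ready: flip both bale clips off the plywood case while its lid is still on, then lift the lid off and lay it flat on the bench. Take the fixture plate out by its handle and settle its three ball feet fully home in the cone, groove and flat seats of the base on the bench, still unloaded; only then slip every steel collar that is there down over a locating stub of the plate, one to a stub, until it sits flat on the plate. Finish with the lid fitted squarely back on the empty case (the clips may stay off), and do not disturb the tools and other things lying about.

Things in the scene. Friction and masses are not known exactly. Their poses are not given: they have to be found in the camera images.
- case: open plywood transport case, fixed to the bench, 180 (its x) x 172 (its y) x 100 mm high, walls 10 mm, floor 8 mm thick; inside 160 x 152 mm. Origin: centre of its underside; z up. A bale clip sits in the middle of each of its two y faces
- clip_a (a joint): angle (rad) of the steel bale clip on the case's +y face: 0 hooked over the lid's edge, growing as its top swings outward and down, 2.6 fully off, then 41 mm out from the face. Hinge 70 mm above the bench, 5 mm outside the face, along the case's x. Over-centre spring: back on below 0.5 rad, flies off beyond; about 2 N
- clip_b (a joint): the same for the clip on the case's -y face. Each clip has an upright thumb tab over the lid's edge, 42 mm wide (along case x), 4 mm thick: its inner face is at y = +-90 mm, z = 113 to 141 mm in the case's frame (lid top at 109). Push the tab outward from the lid side to flip the clip
- lid: plywood lid, 350 g: slab 180 (x) x 172 (y) x 9 mm on a centred block 148 x 140 x 8 mm that drops into the case's mouth (6 mm play all round). Origin: centre of the block's underside, 8 mm below the rim when on; z up. On the case at the start, x along the case's x. Handle: steel bow bar 14 mm thick along x, 68 mm long, its centre 51 mm above the origin, free underneath
- plate: aluminium fixture plate, about 750 g, 138 (x) x 132 (y) x 12 mm, on three steel ball feet of 16 mm diameter; stands in the case at the start, nearly square to it. Origin: at the height of the balls' lowest points, z up; the plate's underside is 18 mm and its top 30 mm above it. When seated, the plate's origin is 21 mm above the base's origin and its axes agree with the base's
- plate_grip (a point): middle of the plate's black bow handle: a round bar of 14 mm diameter along the plate's y, 64 mm long, its centre 36 mm above the plate's top (66 mm above the origin), free underneath
- foot_cone (a point): centre of the ball foot that goes into the cone, at (-42, 42, 8) mm in the plate's frame
- foot_groove (a point): centre of the ball foot that goes into the groove, at (-42, -42, 8) mm
- foot_flat (a point): centre of the ball foot that goes onto the flat pad, at (45, 0, 8) mm
- nest_1 (a point): foot of the locating stub above foot_cone, on the plate's top: where the centre of a collar's underside belongs. The stub is 15 mm in diameter with a domed top, 15.5 mm high. The three stubs are alike
- nest_2 (a point): the same above foot_groove
- nest_3 (a point): the same above foot_flat
- base: kinematic base bolted to the bench: grey slab 150 (x) x 140 (y) x 14 mm with three steel seats. Origin: centre of the underside, z up. Round cone seat (mouth 22 mm wide, 30 mm up, walls at 50 degrees) at (-42, 42) mm; V groove along y (22 mm wide, 36 long, 30 mm up) at (-42, -42); flat pad (32 mm across, 21 mm up) at (45, 0). Seated ball centres are at z = 29.3 mm
- collar_1: thick-walled plain steel collar standing upright, 36 mm outside diameter, 18 mm bore, 30 mm high, about 170 g. Origin: centre of its underside. Any collar may go on any stub. May be absent
- collar_2: an equal collar; may be absent
- collar_3: an equal collar; may be absent
- mat: black rubber bench mat 188 x 182 x 3 mm, fixed, kept clear: a handy place to lay the lid (with the lid's handle up and its x along the mat's x). Origin: centre of its underside
- washer: big loose washer 52 mm across, 8 mm high, bore 24 mm; not part of the job. Origin: underside centre
- tnut: loose dark T-slot nut, 30 mm across, 16 mm high; not part of the job
- wrench: steel wrench lying along its x, 180 mm long, origin in the middle; not part of the job
- screwdriver: screwdriver lying along its x, 200 mm long, origin in the middle; not part of the job
- brush: brush lying along its x, 200 mm long, origin in the middle; not part of the job
- oil_bottle: white oil bottle, 60 mm across, 150 mm tall; not part of the job
- gauge_box: flat black gauge box 150 x 70 x 24 mm; not part of the job
Mind the look-alikes: they are no part of the job. Of the things that look like the lid, the largest one is meant.

How it is judged:
By the outcome, as a careful person would: the job done as asked, in the order asked, and still so for the second after the job is handed in, with the robot touching nothing.
Of collar_1, collar_2, collar_3 only 2 to 3 are there at a start; the rules pass over those that are not, and their reading is None.
At some moment in a run one of collar_1, collar_2, collar_3 may be knocked a few centimetres aside while the robot is not near it.
It also fails if it takes over 208 s, if anything falls off the work surface, if the arm or the gripper's body presses on something with over 40 N, if the wrist force passes 120 N, or if a joint passes its speed limit or range.

## Working session

There is one attempt and no reset: what is moved stays moved. The work goes in short steps, Python scripts to look and compute and a shell command to move; the robot and the scene stay as the last step left them, time stands still between calls to the robot, and variables do not carry over. Pictures are saved under pics/ and viewed, and the job is handed in when it is done.

```bash
ls; mkdir -p pics; python3 - <<'E'
from plant import bot,cams,job
import cv2,numpy as np
print(bot.state()); print(bot.tcp_to_grasp)
for n in ("scene","top"):
    im=cams.get_image(n); cv2.imwrite(f"pics/{n}0.png",im[:,:,::-1]); np.save(f"{n}0.npy",im)
    print(n,cams.get_calibration(n))
E
```

```text
pics
{'time': 0.0, 'q': array([ 5.61220234e+01,  3.02789524e+01,  8.21562885e+01,  7.33754639e-04,
        6.76915537e+01, -1.02265341e+01]), 'joint_velocities': array([ 0.0138528 , -0.04459674,  0.06447015,  0.00728396, -0.07082982,
       -0.02144675]), 'effort': array([ 2.35968228e-04, -4.42359674e+01, -1.78022271e+01, -3.12236016e-04,
        8.25540628e-03,  1.50165693e-06]), 'tool_pos': array([0.25028375, 0.57190682, 0.23033433]), 'orientation': array([[-9.16000704e-01,  4.01174731e-01, -1.24340987e-03],
       [ 4.01176454e-01,  9.15998964e-01, -1.83067168e-03],
       [ 4.04542933e-04, -2.17572331e-03, -9.99997551e-01]]), 'wrist_force': array([-0.0282545 , -0.29992288, -0.49153377]), 'wrist_torque': array([ 0.06620071, -0.03245569,  0.00259347]), 'opening': 0.9969672914250975}
0.0187
scene {'intrinsics': array([[533.4731937 ,   0.        , 321.27305758],
       [  0.        , 533.4731937 , 241.41184464],
       [  0.        ,   0.        ,   1.        ]]), 'k1': -0.15842814038589373, 'T': array([[ 0.17653263,  0.66764414, -0.7232479 ,  1.65139523],
       [ 0.98426581, -0.12537637,  0.12450535, -0.26551973],
       [-0.00755293, -0.73384744, -0.67927232,  1.15622822],
       [ 0.        ,  0.        ,  0.        ,  1.        ]])}
top {'intrinsics': array([[535.53278328,   0.        , 326.32591108],
       [  0.        , 535.53278328, 248.0000002 ],
       [  0.        ,   0.        ,   1.        ]]), 'k1': 0.024670553731830372, 'T': array([[-1.55354621e-02, -9.72179977e-01,  2.33719366e-01,
         2.44578908e-01],
       [-9.99878714e-01,  1.48483025e-02, -4.69946314e-03,
        -9.85770403e-02],
       [ 1.09838812e-03, -2.33764028e-01, -9.72292740e-01,
         1.25225090e+00],
       [ 0.00000000e+00,  0.00000000e+00,  0.00000000e+00,
         1.00000000e+00]])}
```

View pics/scene0.png

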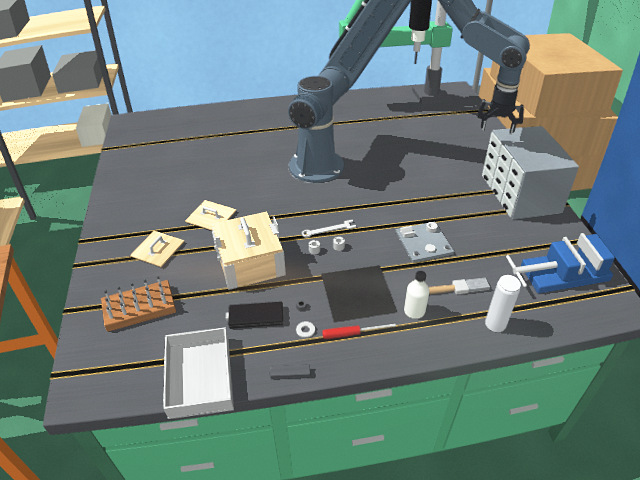

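View pics/top0.png

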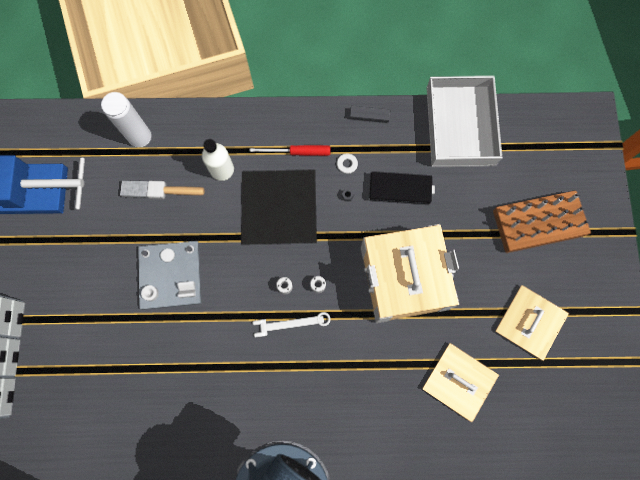

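```bash
cat > h.py <<'E'
import numpy as np,cv2
from plant import bot,cams,job
def cal(n):
    c=cams.get_calibration(n);return c["intrinsics"],c["k1"],c["T"]
def ray(n,px):
    K,k1,T=cal(n); u=np.atleast_2d(px).astype(float)
    d=np.array([k1,0,0,0.])
    p=cv2.undistortPoints(u.reshape(-1,1,2),K,d,None,None).reshape(-1,2)
    r=np.c_[p,np.ones(len(p))]@T[:3,:3].T
    return T[:3,3],r
def on(n,px,z):
    o,r=ray(n,px); s=(z-o[2])/r[:,2]; return o+r*s[:,None]
def proj(n,X):
    K,k1,T=cal(n);Ti=np.linalg.inv(T);X=np.atleast_2d(X).astype(float)
    rv,_=cv2.Rodrigues(Ti[:3,:3])
    return cv2.projectPoints(X,rv,Ti[:3,3],K,np.array([k1,0,0,0.]))[0].reshape(-1,2)
def tri(p1,p2):
    o1,r1=ray("scene",p1);o2,r2=ray("top",p2);r1=r1[0];r2=r2[0]
    s=np.linalg.lstsq(np.c_[r1,-r2],o2-o1,rcond=None)[0]
    a=o1+r1*s[0];b=o2+r2*s[1];return (a+b)/2,np.linalg.norm(a-b)
def grab(n,tag):
    im=cams.get_image(n);np.save(f"{tag}.npy",im);return im
def crop(im,x0,y0,x1,y1,f,out):
    c=cv2.resize(im[y0:y1,x0:x1],None,fx=f,fy=f,interpolation=cv2.INTER_CUBIC)
    cv2.imwrite(out,c[:,:,::-1])
E
python3 - <<'E'
from h import *
t=np.load("top0.npy");s=np.load("scene0.npy")
crop(t,240,205,480,345,3.3,"pics/t0a.png")
crop(s,180,190,380,320,4,"pics/s0a.png")
E
```

```text
(no output)
```

View pics/t0a.png

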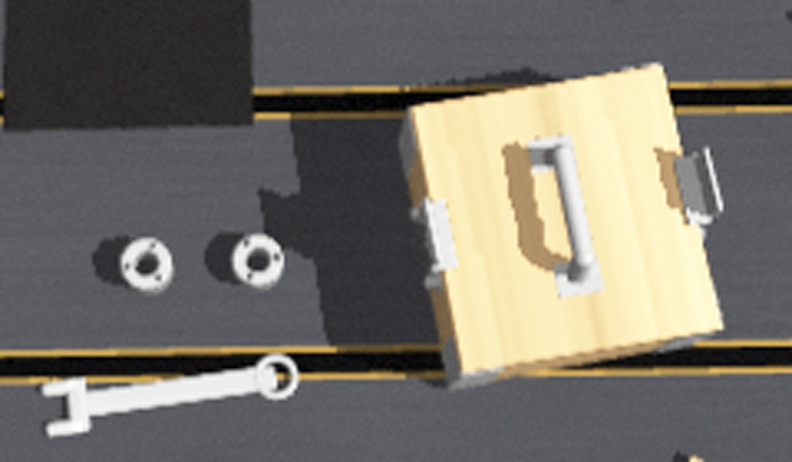

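View pics/s0a.png

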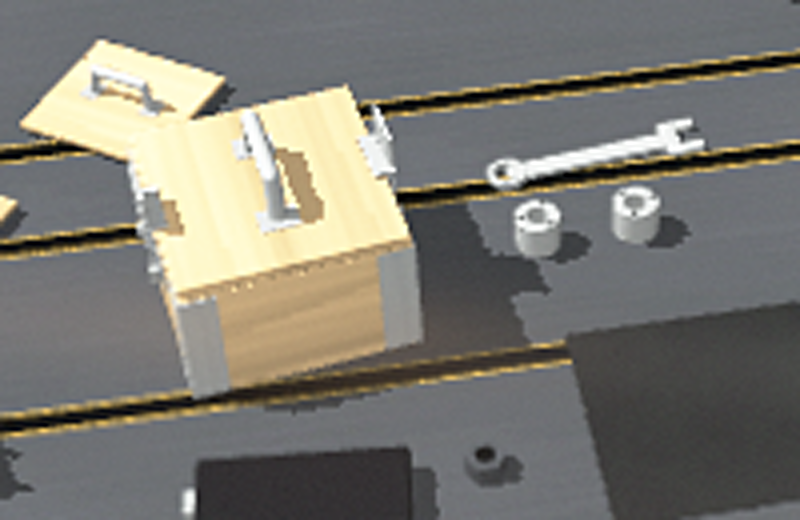

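```bash
cat > m1.py <<'E'
from h import *
t=np.load("top0.npy")
hsv=cv2.cvtColor(t,cv2.COLOR_RGB2HSV)
m=((hsv[...,0]>10)&(hsv[...,0]<32)&(hsv[...,1]>50)&(hsv[...,2]>120)).astype(np.uint8)
m[:,:340]=0;m[:,470:]=0;m[:215]=0;m[325:]=0
c=max(cv2.findContours(m,cv2.RETR_EXTERNAL,cv2.CHAIN_APPROX_NONE)[0],key=cv2.contourArea)
P=on("top",c.reshape(-1,2),0.109)[:,:2]
h=cv2.convexHull(P.astype(np.float32)).reshape(-1,2)
print(cv2.minAreaRect(P.astype(np.float32)))
ap=cv2.approxPolyDP(c,4,True).reshape(-1,2);print(ap.tolist());print(on("top",ap,0.109)[:,:2].round(4).tolist())
E
python3 m1.py
python3 - <<'E'
from h import *
# handle bar z: lid origin at .092 -> bar centre .143, top .150; ends top picks
for c in [(563,135),(580,275)]:
    print(on("top",[240+c[0]/3.3,205+c[1]/3.3],.150))
g=[(258,260),(147,265)]
for c in g: print(on("top",[240+c[0]/3.3,205+c[1]/3.3],.03))
for c in [(539,215),(636,200)]: print(on("scene",[180+c[0]/4,190+c[1]/4],.03))
E
```

```text
((0.4661547541618347, -0.3037634491920471), (0.23282404243946075, 0.20849274098873138), 89.9707260131836)
[[469, 229], [441, 231], [437, 224], [364, 237], [366, 267], [375, 265], [379, 282], [374, 287], [379, 316], [469, 317], [409, 316], [457, 304], [449, 304], [443, 242], [469, 237], [444, 238], [442, 232]]
[[0.5578, -0.4202], [0.5542, -0.3582], [0.5704, -0.3504], [0.5431, -0.1876], [0.4755, -0.1898], [0.4797, -0.2095], [0.4421, -0.2168], [0.4313, -0.2056], [0.3688, -0.2139], [0.3639, -0.405], [0.3678, -0.2778], [0.392, -0.3816], [0.3922, -0.3646], [0.529, -0.3609], [0.5395, -0.4188], [0.5381, -0.3637], [0.5518, -0.3602]]
[[ 0.51136569 -0.28245641  0.15      ]]
[[ 0.42051177 -0.28837703  0.15      ]]
[[ 0.45365761 -0.0843537   0.03      ]]
[[ 0.45132251 -0.00669636  0.03      ]]
[[ 0.45901265 -0.08080617  0.03      ]]
[[ 0.4560769 -0.0036519  0.03     ]]
```

```bash
cat > m1.py <<'E'
from h import *
def quad(im,n,corners,z,vth,skip,sat=40):
    hsv=cv2.cvtColor(im,cv2.COLOR_RGB2HSV)
    m=((hsv[...,0]>10)&(hsv[...,0]<32)&(hsv[...,1]>sat)&(hsv[...,2]>vth)).astype(np.uint8)
    m=cv2.morphologyEx(m,cv2.MORPH_OPEN,np.ones((3,3),np.uint8))
    q=np.array(corners,float); L=[]
    roi=np.zeros_like(m);cv2.fillConvexPoly(roi,cv2.convexHull((q+(q-q.mean(0))*.08).astype(np.int32)),1)
    c=max(cv2.findContours(m*roi,cv2.RETR_EXTERNAL,cv2.CHAIN_APPROX_NONE)[0],key=cv2.contourArea).reshape(-1,2).astype(float)
    for i in range(4):
        a,b=q[i],q[(i+1)%4];d=(b-a);l=np.linalg.norm(d);d/=l;nn=np.array([d[1],-d[0]])
        if nn@(q.mean(0)-a)>0: nn=-nn
        s=(c-a)@d;e=(c-a)@nn
        ok=(abs(e)<4)&(s>.08*l)&(s<.92*l)
        if i in skip: ok&=(s<.28*l)|(s>.72*l)
        pts=c[ok]+nn*.5
        P=on(n,pts,z)[:,:2]
        v=cv2.fitLine(P.astype(np.float32),cv2.DIST_HUBER,0,1e-4,1e-4).ravel()
        print(i,ok.sum(),v.round(4), np.degrees(np.arctan2(v[1],v[0])).round(2)); L.append(v)
    C=[]
    for i in range(4):
        v,w=L[i-1],L[i]
        s=np.linalg.solve(np.c_[v[:2],-w[:2]],w[2:]-v[2:]);C.append(v[2:]+s[0]*v[:2])
    C=np.array(C);print("corners",C.round(4).tolist(),"centre",C.mean(0).round(4),"sides",[np.linalg.norm(C[i-3]-C[i]).round(4) for i in range(4)])
    return C
if __name__=="__main__":
    t=np.load("top0.npy");quad(t,"top",[(364,237),(439,225),(458,304),(379,318)],.109,200,(1,3))
    s=np.load("scene0.npy")
    o=[(132,160),(347,88),(413,240),(178,303)]
    quad(s,"scene",[(180+x/4,190+y/4) for x,y in o],.109,200,(0,2))
E
python3 m1.py
```

```text
0 64 [ 0.1528 -0.9883  0.5587 -0.2856] -81.21
1 40 [ 0.9902  0.1396  0.4651 -0.3721] 8.03
2 69 [ 0.1517 -0.9884  0.3784 -0.3031] -81.27
3 32 [ 0.9885  0.1513  0.4526 -0.2025] 8.7
corners [[0.5436999797821045, -0.18850000202655792], [0.5698000192642212, -0.3573000133037567], [0.3905999958515167, -0.38260000944137573], [0.36500000953674316, -0.2159000039100647]] centre [ 0.4673 -0.2861] sides [np.float32(0.1708), np.float32(0.181), np.float32(0.1687), np.float32(0.1808)]
0 24 [ 0.2897 -0.9571  0.3885 -0.2903] -73.16
1 34 [ 0.9817  0.1906  0.4779 -0.2016] 10.99
2 23 [ 0.1575 -0.9875  0.56   -0.2743] -80.94
3 26 [ 0.9864  0.1642  0.5443 -0.3602] 9.45
corners [[0.41609999537467957, -0.3815999925136566], [0.36809998750686646, -0.22290000319480896], [0.5462999939918518, -0.1882999986410141], [0.5730000138282776, -0.3555000126361847]] centre [ 0.4759 -0.2871] sides [np.float32(0.1658), np.float32(0.1816), np.float32(0.1693), np.float32(0.159)]
```

```bash
cat >> h.py <<'E'
from scipy.spatial.transform import Rotation as Ro
def Rdown(ydeg):  # tool y axis world angle, z down
    a=np.radians(ydeg);y=np.array([np.cos(a),np.sin(a),0]);z=np.array([0,0,-1.]);return np.c_[np.cross(y,z),y,z]
def row(pos,ydeg,s=None,frm=None):
    """frm=(pos,ydeg) assumed commanded; else measured state"""
    if frm is None:
        s=s or bot.state();p,R=s["tool_pos"],s["orientation"]
    else: p,R=np.array(frm[0]),Rdown(frm[1])
    rv=Ro.from_matrix(R.T@Rdown(ydeg)).as_rotvec(degrees=True)
    sh=R.T@(np.array(pos)-p)
    print(rv.round(2).tolist(),sh.round(4).tolist(),"rows>=",max(np.linalg.norm(sh)/.0625,np.linalg.norm(rv)/10.7).round(1))
C0=np.array([.4678,-.2858]);CY=8.6
def case(x,y):
    a=np.radians(CY);return C0+np.array([np.cos(a)*x-np.sin(a)*y,np.sin(a)*x+np.cos(a)*y])
E
python3 - <<'E'
from h import *
row([*case(0,.055),.24],98.6)
row([*case(0,.055),.24],98.6,frm=([.251,.572,.231],66.35))
print(bot.state()["tool_pos"],case(0,.055))
t=np.load("top0.npy");s=np.load("scene0.npy")
crop(t,120,220,330,320,3.8,"pics/t0b.png")
crop(s,380,210,470,270,8,"pics/s0b.png")
crop(t,230,140,440,260,3.8,"pics/t0c.png")
E
```

```text
[-0.1, -0.05, -32.25] [-0.5139, -0.652, -0.0085] rows>= 13.3
[0.0, 0.0, -32.25] [-0.5133, -0.6523, -0.009] rows>= 13.3
[0.25035193 0.5719697  0.2304394 ] [ 0.45957556 -0.2314184 ]
```

View pics/t0b.png

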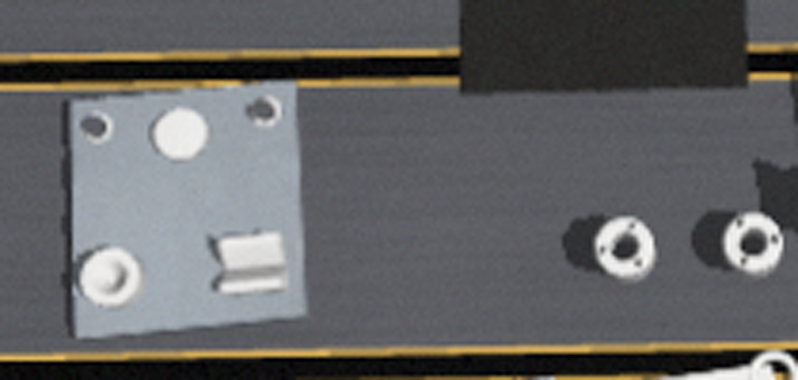

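View pics/s0b.png

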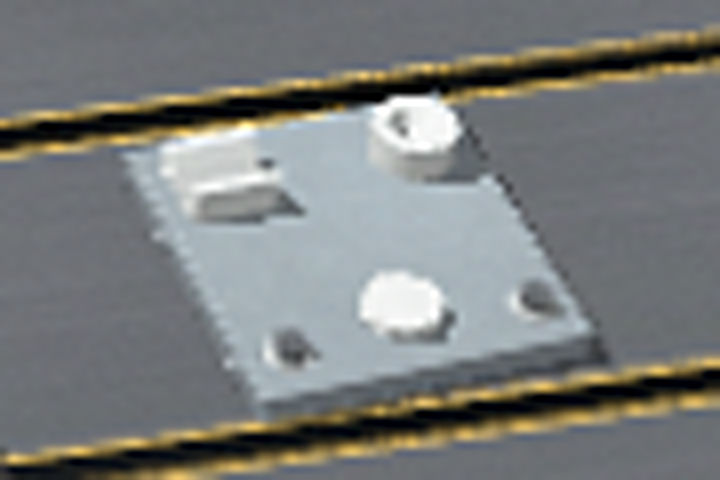

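View pics/t0c.png

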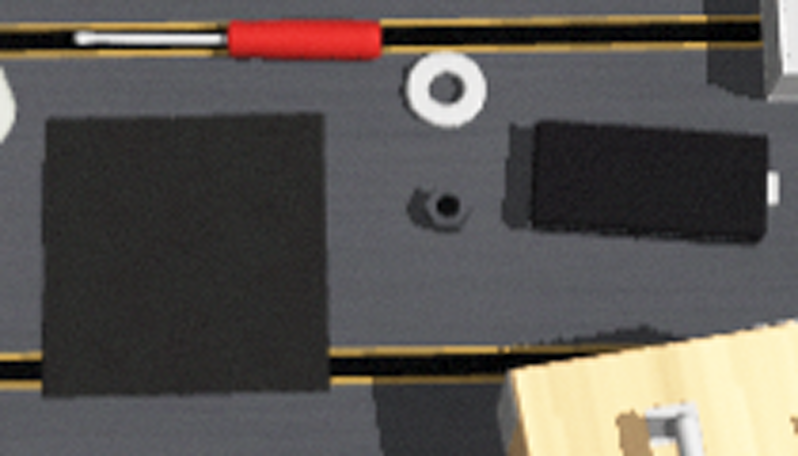

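```bash
python3 -m creep '[0,0,-10.5,-0.035,-0.045,-0.02,1, 0,0,-32.25,-0.513,-0.652,-0.01,1, 0,0,-32.25,-0.513,-0.652,-0.01,1, 0,0,-32.25,-0.513,-0.652,-0.01,1, 0,0,-32.25,-0.513,-0.652,-0.01,1, 0,0,-32.25,-0.513,-0.652,-0.01,1, 0,0,-32.25,-0.513,-0.652,-0.01,1, 0,0,-32.25,-0.513,-0.652,-0.01,1]' 60; python3 - <<'E'
from h import *
row([*case(0,.055),.24],98.6)
E
```

```text
time: 1.1
tool_pos: [0.3737, 0.0976, 0.2458]
orientation: [[-0.989, -0.15, 0.001], [-0.15, 0.989, 0.0], [-0.001, -0.0, -1.0]]
wrist_force: [1.1, 0.1, 0.0]
opening: 0.0
[-0.0, 0.04, 0.01] [-0.0357, -0.3382, 0.0058] rows>= 5.4
```

```bash
python3 -m creep '[0,0,0,-0.03,-0.336,0,1, 0,0,0,-0.03,-0.336,0,1, 0,0,0,-0.03,-0.336,0,1, 0,0,0,-0.03,-0.336,0,1, 0,0,0,-0.03,-0.336,0,1, 0,0,0,-0.03,-0.336,0,1, 0,0,0,-0.03,-0.336,0,1]'; python3 - <<'E'
from h import *
row([*case(0,.055),.119],98.6)
s=grab("scene","s1");t=grab("top","t1")
crop(t,330,200,500,340,4,"pics/t1.png")
crop(s,180,150,380,300,4,"pics/s1.png")
print(bot.state()["tool_pos"])
E
```

```text
time: 1.98
tool_pos: [0.4533, -0.2293, 0.2453]
orientation: [[-0.989, -0.147, -0.001], [-0.147, 0.989, 0.001], [0.0, 0.001, -1.0]]
wrist_force: [0.3, 0.2, -0.4]
opening: -0.001
[0.05, -0.03, -0.14] [-0.0059, -0.0031, 0.1263] rows>= 2.0
[ 0.45239094 -0.22647237  0.24519603]
```

View pics/t1.png

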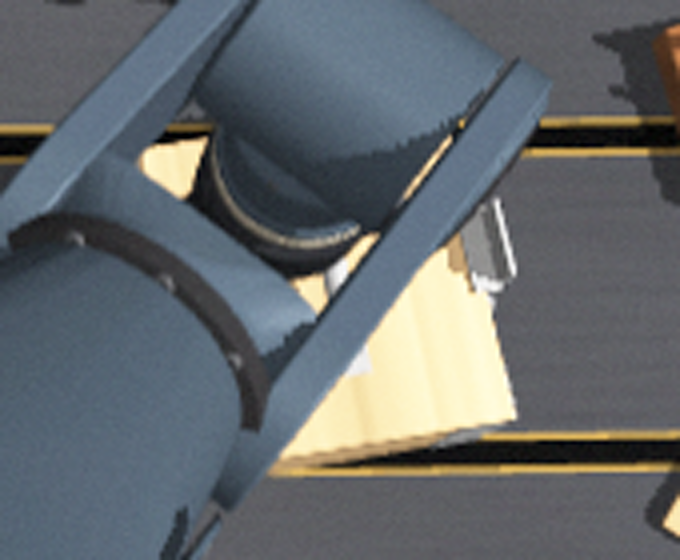

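View pics/s1.png

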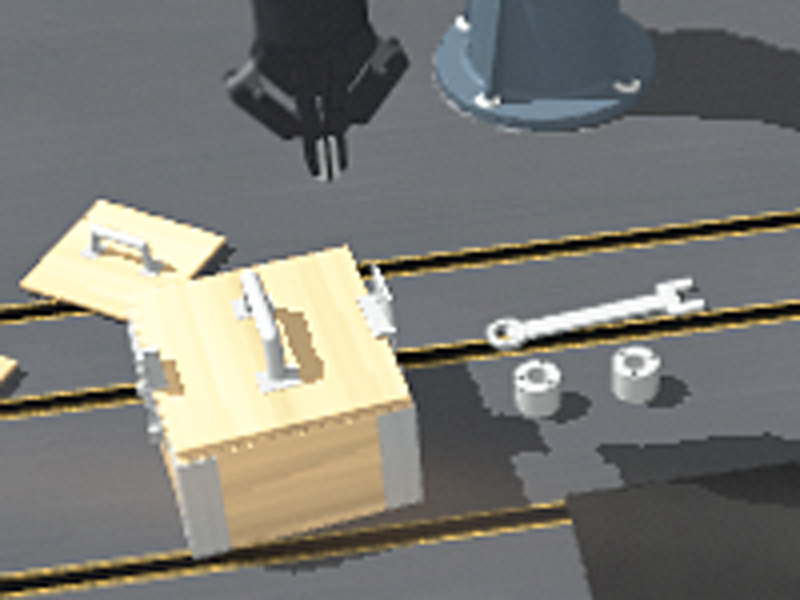

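```bash
python3 - <<'E'
from h import *
s=bot.state();print(proj("scene",s["tool_pos"]))
row([*case(0,.064),.123],98.6)
E
```

```text
[[261.94594419 192.60717792]]
[0.15, -0.1, 0.02] [-0.0066, 0.0027, 0.1222] rows>= 2.0
```

```bash
python3 -m creep '[0,0,0,-0.007,0.0027,0.06,1, 0,0,0,-0.007,0.0027,0.1,1, 0,0,0,-0.007,0.0027,0.122,1, 0,0,0,-0.007,0.0027,0.122,1, 0,0,0,-0.007,0.0027,0.122,1]';python3 - <<'E'
from h import *
s=grab("scene","s1")
crop(s,180,150,380,300,4,"pics/s2.png")
row([*case(0,.125),.123],98.6)
E
```

```text
time: 2.7
tool_pos: [0.4603, -0.2237, 0.1248]
orientation: [[-0.989, -0.151, 0.001], [-0.151, 0.989, -0.001], [-0.001, -0.001, -1.0]]
wrist_force: [-0.0, -0.4, 0.4]
opening: 0.003
[-0.09, 0.09, 0.07] [0.002, 0.063, 0.002] rows>= 1.0
```

View pics/s2.png

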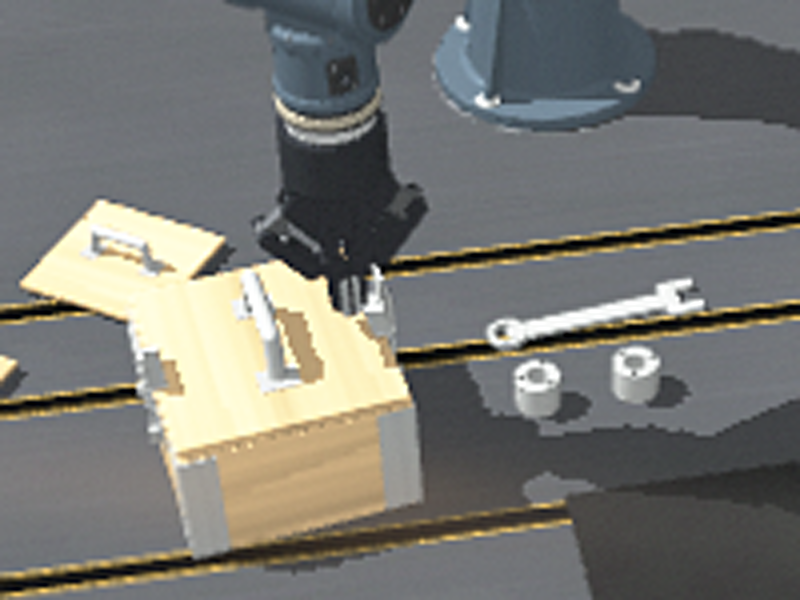

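Fingers at (348,305 crop) stand just inside the tab at (378,300 crop). Push outward.

```bash
python3 -m creep '[0,0,0,0.001,0.02,0.001,1, 0,0,0,0.001,0.04,0.001,1, 0,0,0,0.001,0.062,0.001,1, 0,0,0,0.001,0.062,0.001,1, 0,0,0,0.001,0.045,-0.03,1,0,0,0,0.001,0.03,-0.075,1,0,0,0,0.001,0.03,-0.075,1]';python3 - <<'E'
from h import *
s=grab("scene","s1")
crop(s,180,150,380,300,4,"pics/s3.png")
row([*case(0,-.064),.2],98.6)
E
```

```text
time: 3.62
tool_pos: [0.4569, -0.1974, 0.2018]
orientation: [[-0.989, -0.149, 0.007], [-0.149, 0.989, -0.005], [-0.006, -0.006, -1.0]]
wrist_force: [0.6, 0.1, 0.1]
opening: 0.001
[-0.14, 0.14, -0.04] [0.0009, -0.1548, 0.0003] rows>= 2.5
```

View pics/s3.png

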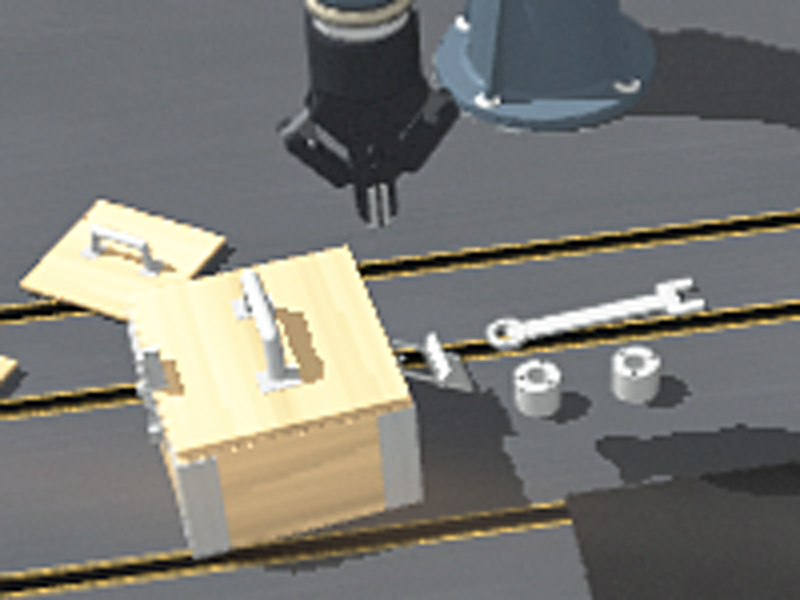

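```bash
python3 -m creep '[0,0,0,0.001,-0.06,0,1, 0,0,0,0.001,-0.12,0,1, 0,0,0,0.001,-0.155,0,1, 0,0,0,0.001,-0.155,0.0,1, 0,0,0,0.001,-0.155,0.04,1,0,0,0,0.001,-0.155,0.077,1,0,0,0,0.001,-0.155,0.077,1]';python3 - <<'E'
from h import *
s=grab("scene","s1")
crop(s,180,150,380,300,4,"pics/s4.png")
row([*case(0,-.125),.123],98.6)
E
```

```text
time: 4.55
tool_pos: [0.474, -0.3443, 0.1181]
orientation: [[-0.989, -0.15, -0.007], [-0.15, 0.989, 0.008], [0.006, 0.009, -1.0]]
wrist_force: [0.2, 0.4, 0.6]
opening: -0.002
[0.29, -0.18, 0.05] [-0.0014, -0.0644, -0.0032] rows>= 1.0
```

View pics/s4.png

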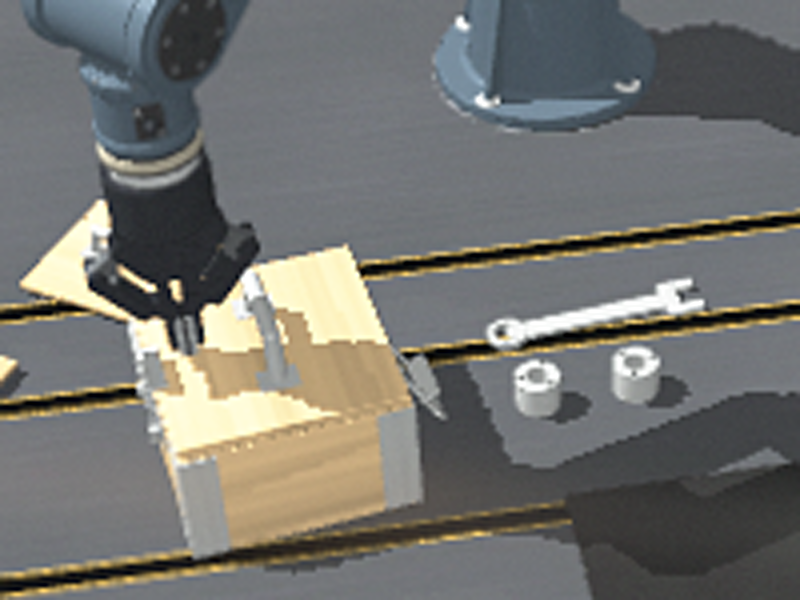

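```bash
python3 -m creep '[0,0,0,0.0,-0.02,-0.002,1, 0,0,0,0.0,-0.04,-0.002,1, 0,0,0,0.0,-0.064,-0.002,1, 0,0,0,0.0,-0.064,-0.002,1, 0,0,0,0.0,-0.045,-0.03,1,0,0,0,0.00,0.0,-0.085,1,0,0,0,-0.002,0.06,-0.115,0.2,0,0,0,-0.002,0.06,-0.115,0.2]';python3 - <<'E'
from h import *
s=grab("scene","s1")
crop(s,180,150,380,300,4,"pics/s5.png")
row([*case(0,0),.225],98.6)
E
```

```text
time: 5.6
tool_pos: [0.4693, -0.2849, 0.2399]
orientation: [[-0.988, -0.153, 0.002], [-0.153, 0.988, -0.001], [-0.002, -0.002, -1.0]]
wrist_force: [-0.4, -0.4, 0.4]
opening: 0.422
[-0.08, 0.11, 0.18] [0.0018, -0.0003, 0.0145] rows>= 0.2
```

View pics/s5.png

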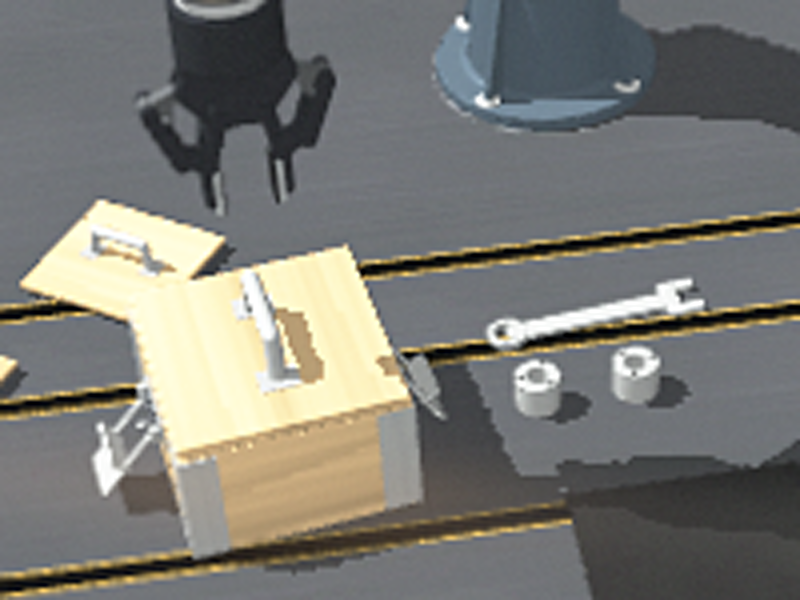

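```bash
python3 -m creep '[0,0,0.2,0.002,0,0.05,0.2, 0,0,0.2,0.002,0,0.1,0.2, 0,0,0.2,0.002,0,0.1155,0.2, 0,0,0.2,0.002,0,0.1155,0.2, 0,0,0.2,0.002,0,0.1155,1, 0,0,0.2,0.002,0,0.1155,1, 0,0,0.2,0.002,0,0.1155,1,0,0,0.2,0.002,0,0.1155,1]' 60;python3 - <<'E'
from h import *
s=grab("scene","s1");t=grab("top","t1")
crop(s,180,150,380,300,4,"pics/s6.png")
E
```

```text
time: 6.65
tool_pos: [0.4681, -0.2893, 0.1225]
orientation: [[-0.989, -0.146, 0.001], [-0.146, 0.989, -0.001], [-0.001, -0.001, -1.0]]
wrist_force: [-1.3, 1.6, 5.8]
opening: 0.143
```

View pics/s6.png

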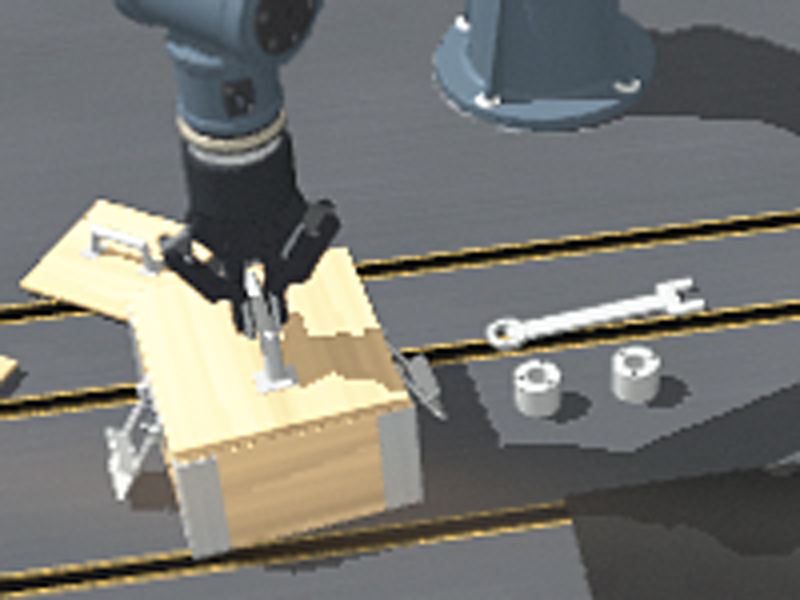

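```bash
python3 - <<'E'
from h import *
t=np.load("top0.npy");hsv=cv2.cvtColor(t,cv2.COLOR_RGB2HSV)
m=(hsv[...,2]<60).astype(np.uint8);m[:, :236]=0;m[:,322:]=0;m[:165]=0;m[250:]=0
m=cv2.morphologyEx(m,cv2.MORPH_OPEN,np.ones((17,17),np.uint8))
c=max(cv2.findContours(m,cv2.RETR_EXTERNAL,cv2.CHAIN_APPROX_NONE)[0],key=cv2.contourArea).reshape(-1,2)
P=on("top",c,.003)[:,:2].astype(np.float32);print(cv2.minAreaRect(P))
s=np.load("scene0.npy");hsv=cv2.cvtColor(s,cv2.COLOR_RGB2HSV)
px=[(230+x/3.8,140+y/3.8) for x,y in [(45,117),(323,113),(329,390),(42,396)]]
print(on("top",px,.003)[:,:2].round(4).tolist())
row([0.6,-.02,.26],90)
E
```

```text
((0.6519601345062256, 0.011889547109603882), (0.18615250289440155, 0.18175430595874786), 0.5991836190223694)
[[0.7451, 0.102], [0.7453, -0.0796], [0.5585, -0.0814], [0.5574, 0.1]]
[-0.06, 0.07, 8.4] [-0.17, 0.2469, -0.1376] rows>= 5.3
```

```bash
python3 -m creep '[0,0,0,0,0,-0.02,1, 0,0,0,0,0,-0.05,1, 0,0,0,0,0,-0.09,1, 0,0,0,0,0,-0.11,1, 0,0,0,0,0,-0.11,1]';python3 - <<'E'
from h import *
s=grab("scene","s1");
crop(s,150,100,400,310,3.2,"pics/s7.png")
row([.652,.012,.235],90.6)
print(on("top",[(222,178)],0))
E
```

```text
time: 7.38
tool_pos: [0.4681, -0.2895, 0.2324]
orientation: [[-0.989, -0.146, 0.002], [-0.146, 0.989, -0.002], [-0.002, -0.003, -1.0]]
wrist_force: [0.0, -0.3, -4.0]
opening: 0.14
[0.0, -0.01, 7.8] [-0.2266, 0.2706, -0.004] rows>= 5.6
[[0.72799486 0.15118793 0.        ]]
```

View pics/s7.png

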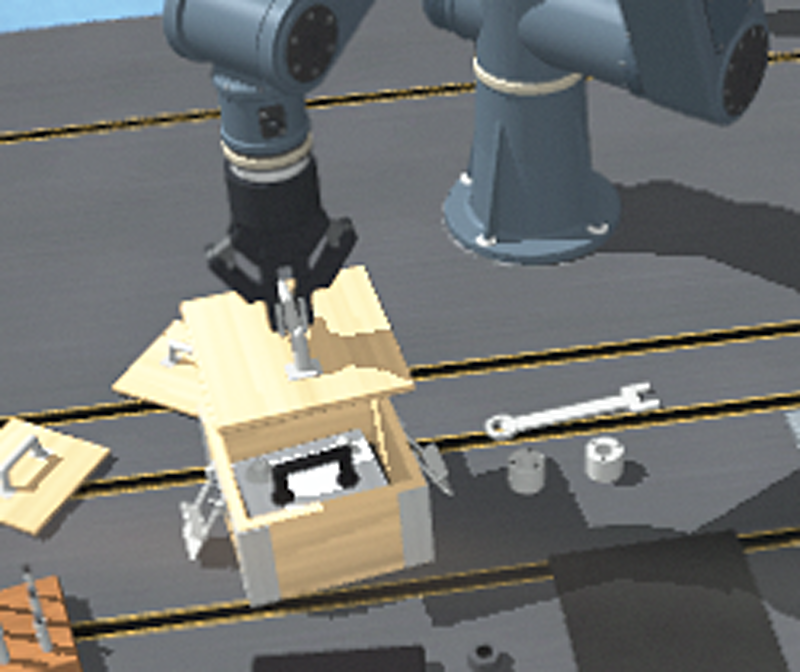

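```bash
python3 -m creep '[0,0,1,-0.04,0.048,-0.004,1, 0,0,2.5,-0.08,0.095,-0.004,1, 0,0,4,-0.12,0.143,-0.004,1, 0,0,5.5,-0.16,0.19,-0.004,1, 0,0,7,-0.20,0.238,-0.004,1, 0,0,7.8,-0.2266,0.2706,-0.004,1, 0,0,7.8,-0.2266,0.2706,-0.004,1, 0,0,7.8,-0.2266,0.2706,-0.004,1]';python3 - <<'E'
from h import *
row([.652,.012,.0345],90.6)
E
```

```text
time: 8.43
tool_pos: [0.6508, 0.0116, 0.2329]
orientation: [[-1.0, -0.011, -0.005], [-0.011, 1.0, -0.0], [0.005, -0.0, -1.0]]
wrist_force: [0.2, 0.1, -3.9]
opening: 0.143
[-0.0, -0.27, 0.04] [-0.0021, 0.0004, 0.1984] rows>= 3.2
```

```bash
python3 -m creep '[0,-0.2,0,-0.002,0,0.06,1, 0,-0.2,0,-0.002,0,0.12,1, 0,-0.2,0,-0.002,0,0.165,1, 0,-0.2,0,-0.002,0,0.185,1,0,-0.2,0,-0.002,0,0.192,1,0,-0.2,0,-0.002,0,0.198,1,0,-0.2,0,-0.002,0,0.198,1]';python3 - <<'E'
from h import *
s=grab("scene","s1");
crop(s,150,100,400,330,3.2,"pics/s8.png")
E
```

```text
time: 9.3
tool_pos: [0.6552, 0.0115, 0.0386]
orientation: [[-1.0, -0.01, 0.006], [-0.01, 1.0, -0.0], [-0.006, -0.0, -1.0]]
wrist_force: [0.1, 0.6, -4.0]
opening: 0.139
```

View pics/s8.png

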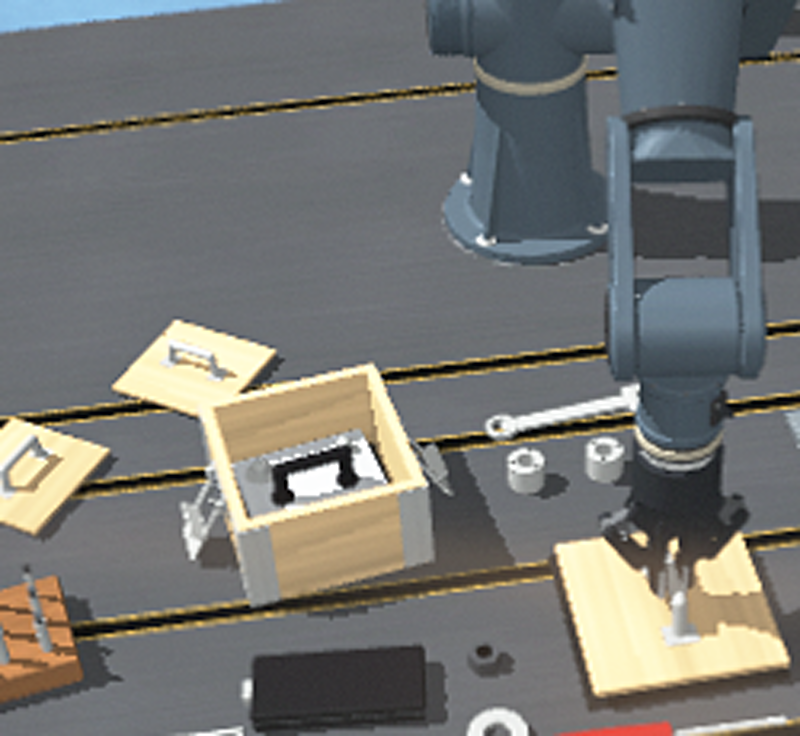

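```bash
python3 -m creep '[0,0,0,0,0,0,1, 0,0,0,0,0,0,1,0,0,0,0,0,0.002,1]';  python3 -m creep '[0,0,0,0,0,0.0,1,0,0,0,0,0,0.0,1]'
```

```text
time: 9.72
tool_pos: [0.6546, 0.0117, 0.0357]
orientation: [[-1.0, -0.01, 0.004], [-0.01, 1.0, -0.0], [-0.004, -0.0, -1.0]]
wrist_force: [-0.2, 0.8, -4.3]
opening: 0.141
time: 9.98
tool_pos: [0.6542, 0.0117, 0.0351]
orientation: [[-1.0, -0.01, 0.003], [-0.01, 1.0, 0.0], [-0.003, 0.0, -1.0]]
wrist_force: [-1.0, 0.1, -3.8]
opening: 0.142
```

```bash
python3 -m creep '[0,0,0,0.002,0,0.0015,1,0,0,0,0.002,0,0.003,1,0,0,0,0.002,0,0.0035,1,0,0,0,0.002,0,0.0035,1]'
```

```text
time: 10.48
tool_pos: [0.6523, 0.0116, 0.0336]
orientation: [[-1.0, -0.011, 0.004], [-0.011, 1.0, -0.0], [-0.004, -0.0, -1.0]]
wrist_force: [-3.5, -0.1, 7.0]
opening: 0.141
```

Contact (+7 N). Release and rise.

```bash
python3 -m creep '[0,0,0,0,0,-0.0015,0.3,0,0,0,0,0,-0.0015,0.3,0,0,0,0,0,-0.0015,0.3,0,0,0,0,0,-0.04,0.3,0,0,0,0,0,-0.1,0.3,0,0,0,0,0,-0.16,0.3,0,0,0,0,0,-0.22,0.3,0,0,0,0,0,-0.22,0.3]'; python3 - <<'E'
from h import *
s=grab("scene","s1");t=grab("top","t1")
cv2.imwrite("pics/s9.png",s[:,:,::-1])
cv2.imwrite("pics/t9.png",t[:,:,::-1])
print(bot.state()["tool_pos"])
E
```

```text
time: 11.48
tool_pos: [0.6553, 0.0112, 0.2584]
orientation: [[-1.0, -0.011, 0.017], [-0.011, 1.0, -0.002], [-0.017, -0.002, -1.0]]
wrist_force: [0.2, 0.2, 0.0]
opening: 0.703
[0.6515467  0.0116966  0.25236366]
```

View pics/s9.png

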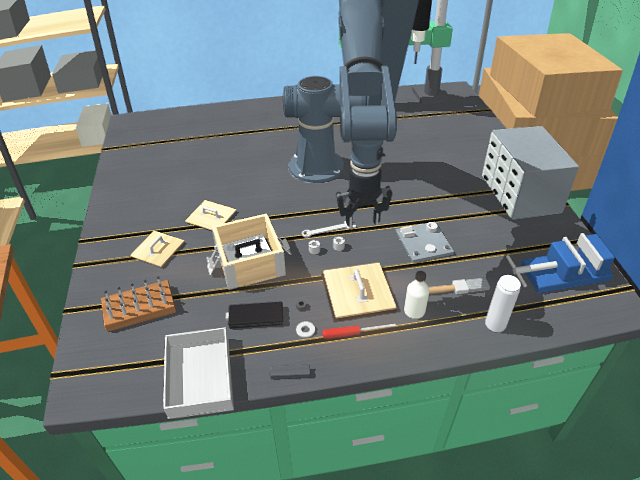

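View pics/t9.png

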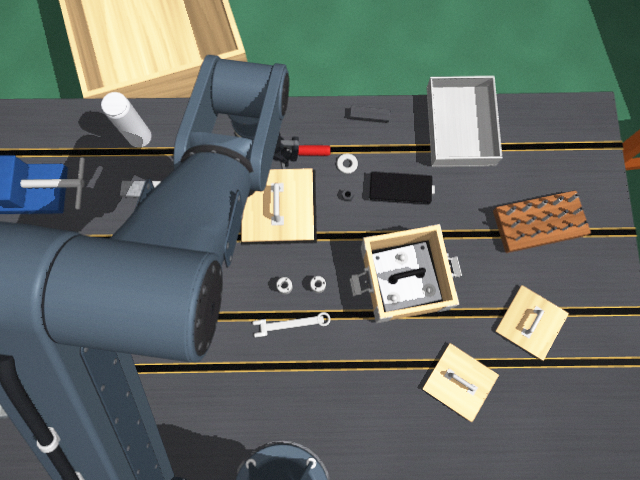

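```bash
python3 - <<'E'
from h import *
s=np.load("s1.npy");t=np.load("t1.npy")
crop(t,345,215,465,325,6,"pics/t10.png")
crop(s,200,205,300,290,7,"pics/s10.png")
E
```

```text
(no output)
```

View pics/t10.png

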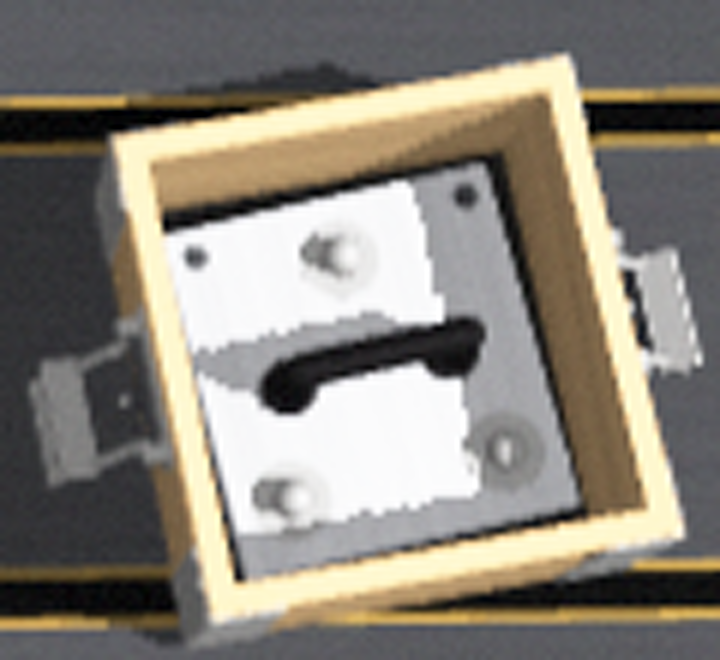

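View pics/s10.png

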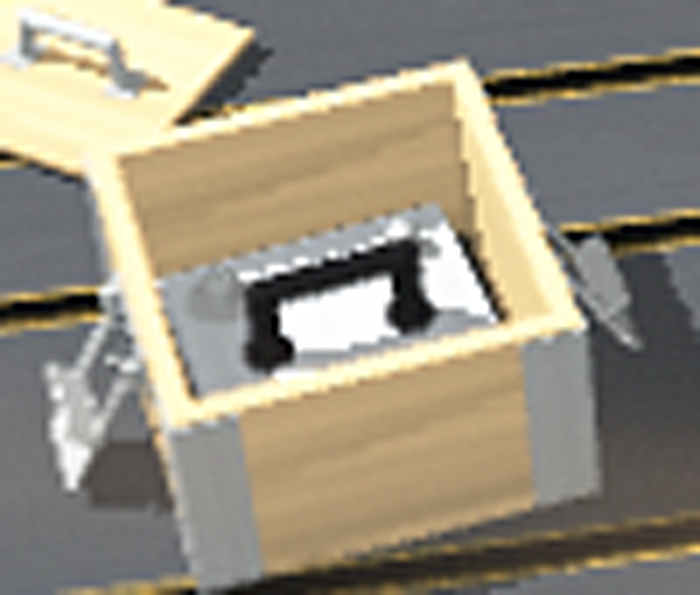

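```bash
cat > fit.py <<'E'
from h import *
def kabsch(A,B):
    A=np.array(A);B=np.array(B);a=A.mean(0);b=B.mean(0);H=(A-a).T@(B-b)
    th=np.arctan2(H[0,1]-H[1,0],H[0,0]+H[1,1]);R=np.array([[np.cos(th),-np.sin(th)],[np.sin(th),np.cos(th)]])
    t=b-R@a;print("th",np.degrees(th).round(2),"t",t.round(4),"res mm",((A@R.T+t-B)*1000).round(1).tolist());return th,t
E
python3 - <<'E'
from fit import *
f=lambda L:[(345+x/6,215+y/6) for x,y in L]
st=on("top",f([(343,258),(292,497),(505,452)]),.0535)[:,:2]
kabsch([(.045,0),(-.042,.042),(-.042,-.042)],st)
h=on("top",f([(285,365),(475,335)]),.076)[:,:2];print("handle",h.round(4),h.mean(0).round(4),np.degrees(np.arctan2(*(h[0]-h[1])[::-1]))-90)
r=on("top",f([(112,135),(570,58),(685,530),(205,620)]),.1)[:,:2]
kabsch([(.09,.086),(.09,-.086),(-.09,-.086),(-.09,.086)],r)
g=lambda L:[(200+x/7,205+y/7) for x,y in L]
h=on("scene",g([(260,287),(408,248)]),.081)[:,:2];print("handle",h.round(4),h.mean(0).round(4))
r=on("scene",g([(582,325),(180,425),(90,150),(460,62)]),.1)[:,:2]
kabsch([(.09,.086),(.09,-.086),(-.09,-.086),(-.09,.086)],r)
E
```

```text
th 11.26 t [ 0.4636 -0.2864] res mm [[1.2, 0.1], [-0.9, 0.7], [-0.3, -0.8]]
handle [[ 0.4612 -0.2509]
 [ 0.4715 -0.3221]] [ 0.4664 -0.2865] 8.219662323112445
th 9.22 t [ 0.4687 -0.2875] res mm [[-0.5, -0.7], [0.0, 0.9], [-0.8, 1.8], [1.3, -2.0]]
handle [[ 0.4803 -0.3165]
 [ 0.4676 -0.2524]] [ 0.474  -0.2844]
th 9.97 t [ 0.4739 -0.2853] res mm [[-0.5, 1.6], [1.5, -2.1], [-0.0, -2.2], [-0.9, 2.7]]
```

```bash
python3 - <<'E'
from fit import *
f=lambda L:[(345+x/6,215+y/6) for x,y in L]
h=on("top",f([(196,258),(465,196)]),.038)[:,:2];print(h, np.degrees(np.arctan2(*(h[0]-h[1])[::-1]))-90)
h=on("top",f([(240,580),(583,512),(490,160)]),.038)[:,:2];print(h, np.degrees(np.arctan2(*(h[0]-h[1])[::-1]))-90,np.degrees(np.arctan2(*(h[2]-h[1])[::-1])))
print(np.linalg.norm(h[2]-h[1]),np.linalg.norm(h[0]-h[1]),(h[0]+h[2])/2)
row([.4655,-.287,.25],9.8)
E
```

```text
[[ 0.51076884 -0.22323686]
 [ 0.53383561 -0.32860965]] 12.347630547433894
[[ 0.38606554 -0.23508286]
 [ 0.40994852 -0.36615568]
 [ 0.54810039 -0.33916105]] 10.32666321187277 11.056186595386599
0.14076451636745066 0.13323093119645166 [ 0.46708297 -0.28712195]
[0.18, 0.23, 80.8] [0.1892, -0.2967, 0.0015] rows>= 7.6
```

```bash
python3 -c "
from h import *
print(bot.state()['q'].round(1)); row([.466,-.287,.2],11)"; python3 -m creep '[0,0,10,0.024,-0.037,0,0.45, 0,0,20,0.048,-0.074,0,0.45, 0,0,30,0.072,-0.111,0,0.45, 0,0,40,0.096,-0.148,0,0.45, 0,0,50,0.12,-0.185,0,0.45, 0,0,60,0.144,-0.222,0,0.45, 0,0,70,0.168,-0.259,0,0.45, 0,0,79.6,0.189,-0.2967,0,0.45]';python3 -c "
from h import *
print(bot.state()['q'].round(1)); row([.466,-.287,.2],11)"
```

```text
[ -8.8  31.   76.9   0.   71.8 -99.4]
[0.18, 0.23, 79.6] [0.1889, -0.2967, 0.0515] rows>= 7.4
time: 12.58
tool_pos: [0.4636, -0.2871, 0.2487]
orientation: [[-0.185, 0.983, -0.0], [0.983, 0.185, 0.004], [0.004, 0.0, -1.0]]
wrist_force: [0.8, -0.5, 0.4]
opening: 0.551
[-43.6  22.9  92.3   0.2  64.9 -54.3]
[0.03, -0.21, -0.33] [-0.0006, 0.0023, 0.0487] rows>= 0.8
```

```bash
python3 -m creep '[0,0,0,0.0,0.001,0.05,0.45, 0,0,0,0.0,0.001,0.1,0.45, 0,0,0,0.0,0.001,0.15,0.45, 0,0,0,0,0.001,0.18,0.45,0,0,0,0,0.001,0.191,0.45,0,0,0,0,0.001,0.191,0.45]'; python3 - <<'E'
from h import *
s=grab("scene","s1");crop(s,180,130,330,290,4.5,"pics/s11.png")
E
```

```text
time: 13.32
tool_pos: [0.4666, -0.2861, 0.0589]
orientation: [[-0.191, 0.982, 0.001], [0.982, 0.191, 0.002], [0.002, 0.002, -1.0]]
wrist_force: [-0.3, -0.6, -0.7]
opening: 0.553
```

View pics/s11.png

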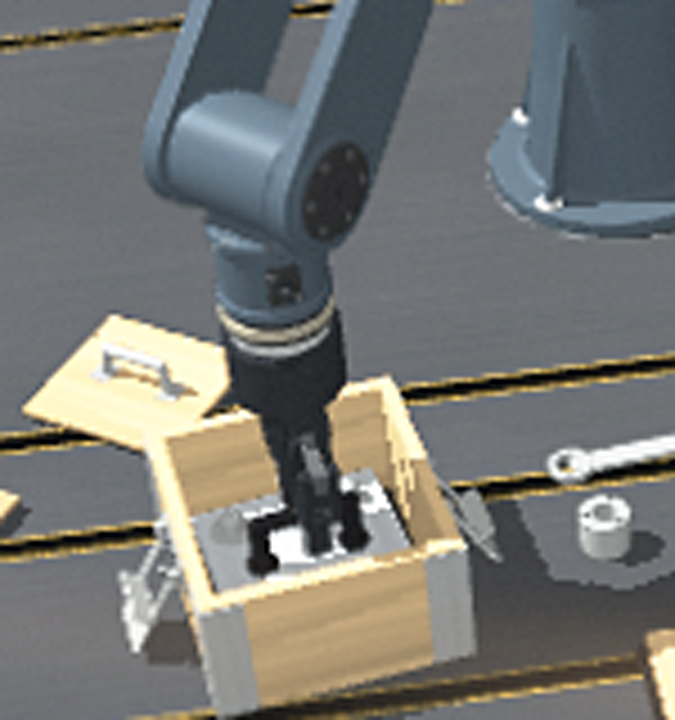

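```bash
python3 -m creep '[0,0,0,0,0,0.0015,0.45,0,0,0,0,0,0.0015,1,0,0,0,0,0,0.0015,1,0,0,0,0,0,0.0015,1,0,0,0,0,0,0.0015,1]' 90; python3 -m creep '[0,0,0,0,0,-0.01,1,0,0,0,0,0,-0.02,1,0,0,0,0,0,-0.03,1,0,0,0,0,0,-0.03,1]'
```

```text
time: 14.0
tool_pos: [0.4677, -0.2871, 0.0596]
orientation: [[-0.191, 0.982, 0.005], [0.982, 0.191, -0.001], [-0.002, 0.004, -1.0]]
wrist_force: [-0.5, 0.6, 6.0]
opening: 0.129
time: 14.5
tool_pos: [0.4677, -0.2872, 0.0895]
orientation: [[-0.191, 0.982, 0.005], [0.982, 0.191, -0.001], [-0.002, 0.005, -1.0]]
wrist_force: [-0.1, 0.2, -7.5]
opening: 0.127
```

```bash
python3 - <<'E'
from fit import *
t=np.load("top0.npy")
crop(t,130,235,210,315,10,"pics/t12.png")
E
python3 -m creep '[0,0,0,0,0,-0.03,1,0,0,0,0,0,-0.07,1,0,0,0,0,0,-0.1,1,0,0,0,0,0,-0.11,1]'
```

```text
time: 15.0
tool_pos: [0.4674, -0.2873, 0.2001]
orientation: [[-0.191, 0.982, 0.006], [0.982, 0.191, -0.002], [-0.003, 0.005, -1.0]]
wrist_force: [0.3, -0.4, -7.4]
opening: 0.128
```

View pics/t12.png

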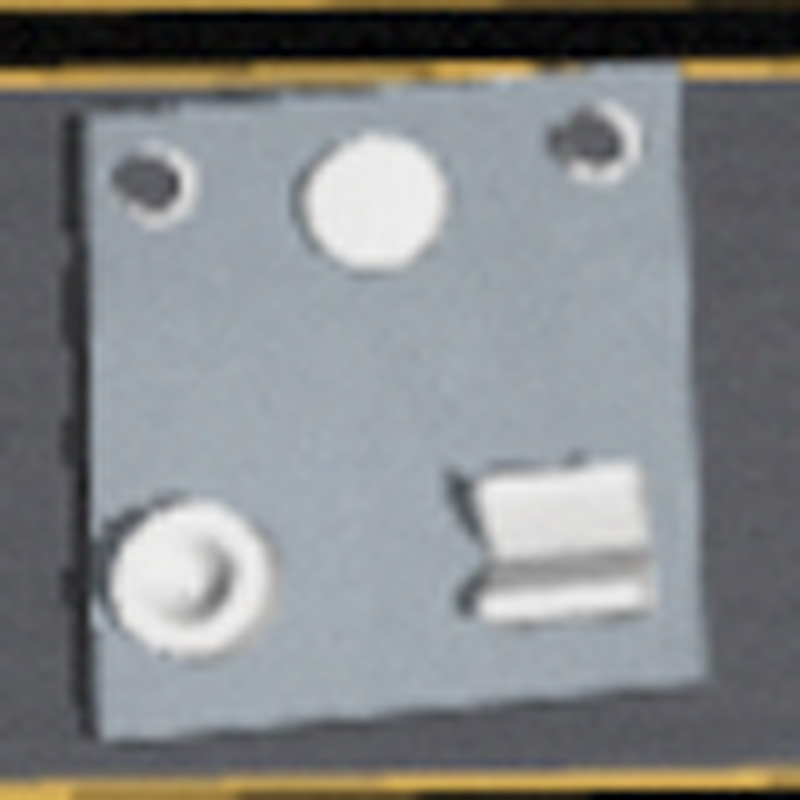

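```bash
python3 - <<'E'
from fit import *
t=np.load("top0.npy")
g=lambda L:[((x+.5)/10-.5+130,(y+.5)/10-.5+235) for x,y in L]
c=on("top",g([(85,118),(682,65),(706,682),(100,740)]),.014)[:,:2]
A=[(.075,.07),(.075,-.07),(-.075,-.07),(-.075,.07)]
kabsch(A,c)
p=on("top",g([(374,202)]),.021)[:,:2];k=on("top",g([(188,577)]),.030)[:,:2];gr=on("top",g([(565,543)]),.030)[:,:2]
kabsch([(.045,0),(-.042,.042),(-.042,-.042)],np.r_[p,k,gr])
kabsch(A+[(.045,0),(-.042,.042)],np.r_[c,p,k])
s=np.load("scene0.npy")
f=lambda L:[((x+.5)/8-.5+380,(y+.5)/8-.5+210) for x,y in L]
p=on("scene",f([(402,300)]),.021)[:,:2];k=on("scene",f([(415,125)]),.030)[:,:2]
c=on("scene",f([(600,330),(258,402),(125,155)]),.014)[:,:2]
kabsch(A[:3]+[(.045,0),(-.042,.042)],np.r_[c,p,k])
E
```

```text
th 4.67 t [0.4846 0.2654] res mm [[0.6, -0.6], [1.1, 0.4], [-0.7, -0.3], [-1.0, 0.5]]
th 4.85 t [0.4852 0.2663] res mm [[0.1, -0.4], [-0.4, -0.8], [0.3, 1.2]]
th 4.63 t [0.4848 0.2659] res mm [[0.9, -0.2], [1.3, 0.8], [-0.5, 0.3], [-0.7, 1.1], [-0.3, -1.0], [-0.6, -1.1]]
th 5.34 t [0.487  0.2658] res mm [[0.8, -1.9], [0.7, 2.7], [-2.1, -0.5], [1.3, 0.2], [-0.8, -0.4]]
```

```bash
python3 - <<'E'
from h import *
row([.485,.266,.2],94.7-90)
E
python3 -m creep '[0,0,0.6,0.05,0.0114,0,1, 0,0,1.2,0.1,0.0228,0,1, 0,0,1.8,0.155,0.0353,0,1, 0,0,2.4,0.21,0.0478,0,1, 0,0,3.1,0.265,0.0603,0,1, 0,0,3.8,0.32,0.0729,0,1, 0,0,4.5,0.375,0.0854,0,1, 0,0,5.2,0.43,0.098,0,1]'; python3 - <<'E'
from h import *
row([.485,.266,.2],94.7-90)
E
```

```text
[0.32, 0.17, 6.3] [0.5397, 0.1229, -0.001] rows>= 8.9
time: 16.0
tool_pos: [0.4799, 0.1557, 0.1974]
orientation: [[-0.101, 0.995, 0.001], [0.995, 0.101, -0.0], [-0.0, 0.001, -1.0]]
wrist_force: [0.8, -0.6, -7.6]
opening: 0.131
[0.06, 0.02, 1.07] [0.1092, 0.0162, -0.0026] rows>= 1.8
```

```bash
python3 -m creep '[0,0,0.6,0.05,0.0074,-0.002,1, 0,0,1,0.085,0.0126,-0.002,1, 0,0,1.1,0.105,0.0155,-0.002,1, 0,0,1.1,0.1085,0.016,-0.002,1, 0,0,1.1,0.1085,0.016,-0.002,1,0,0,1.1,0.1085,0.016,-0.002,1]'; python3 - <<'E'
from h import *
s=grab("scene","s1");t=grab("top","t1")
crop(s,360,120,500,270,5,"pics/s13.png")
crop(t,60,180,280,340,3.5,"pics/t13.png")
row([.485,.266,.1],94.7-90)
E
```

```text
time: 16.75
tool_pos: [0.4856, 0.2624, 0.2002]
orientation: [[-0.081, 0.997, 0.002], [0.997, 0.081, -0.001], [-0.001, 0.002, -1.0]]
wrist_force: [0.7, -1.1, -7.7]
opening: 0.127
[0.17, 0.03, -0.08] [0.0035, -0.001, 0.1006] rows>= 1.6
```

View pics/s13.png

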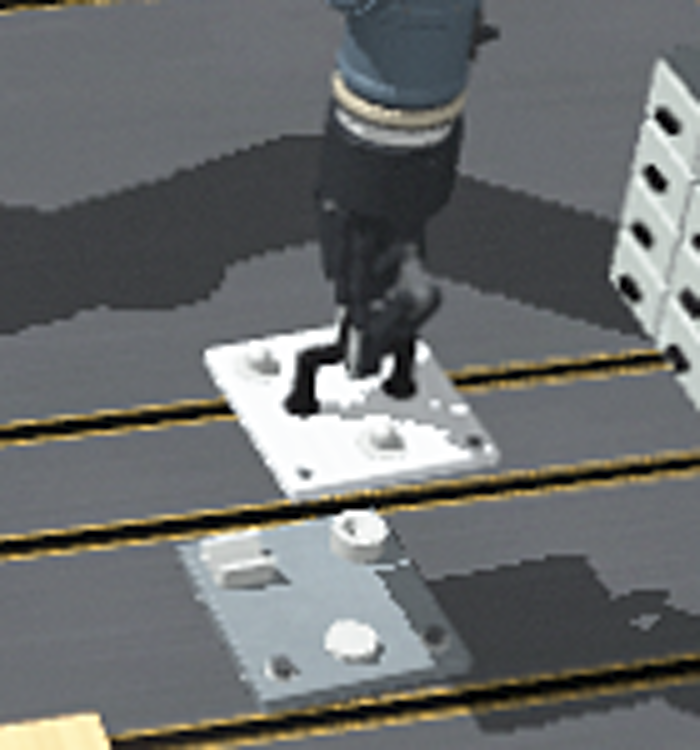

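View pics/t13.png

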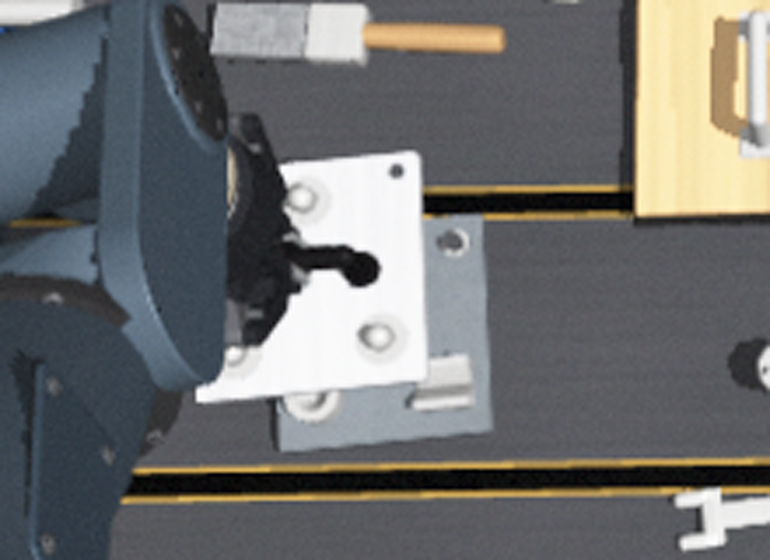

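```bash
python3 - <<'E'
from fit import *
f=lambda L:[((x+.5)/3.5-.5+60,(y+.5)/3.5-.5+180) for x,y in L]
g=lambda L:[((x+.5)/5-.5+360,(y+.5)/5-.5+120) for x,y in L]
A=[(.069,-.066),(-.069,-.066),(.045,0),(-.042,-.042)]
c=on("top",f([(418,153),(427,378)]),.1786)[:,:2];st=on("top",f([(302,195),(379,332)]),.193)[:,:2]
kabsch(A,np.r_[c,st])
A=[(.069,.066),(.069,-.066),(-.069,-.066),(.045,0),(-.042,-.042)]
c=on("scene",g([(497,456),(297,494),(205,352)]),.1786)[:,:2];st=on("scene",g([(386,428),(263,352)]),.193)[:,:2]
kabsch(A,np.r_[c,st])
s=bot.state();print(s["tool_pos"],np.degrees(np.arctan2(s["orientation"][1,1],s["orientation"][0,1])))
E
```

```text
th 4.96 t [0.4869 0.2608] res mm [[1.3, -0.7], [-0.9, -0.9], [0.4, 1.0], [-0.7, 0.6]]
th 4.8 t [0.4922 0.2616] res mm [[-0.1, 3.4], [-0.5, -1.9], [-0.6, 0.3], [1.1, -0.7], [0.1, -1.1]]
[0.48594942 0.26258283 0.20056505] 4.622508827139734
```

```bash
python3 -m creep '[0,0,0,0.002,-0.001,0.04,1, 0,0,0,0.004,-0.002,0.08,1, 0,0,0,0.0045,-0.0025,0.098,1, 0,0,0,0.0045,-0.0025,0.105,1, 0,0,0,0.0045,-0.0025,0.107,1, 0,0,0,0.0045,-0.0025,0.107,1]'; python3 - <<'E'
from h import *
s=grab("scene","s1");t=grab("top","t1")
crop(s,370,150,480,270,6.5,"pics/s14.png")
crop(t,100,210,240,340,5.5,"pics/t14.png")
row([.484,.267,.08],94.7-90);print(bot.state()["tool_pos"])
E
```

```text
time: 17.6
tool_pos: [0.4844, 0.2679, 0.0946]
orientation: [[-0.082, 0.997, 0.006], [0.997, 0.082, 0.001], [0.0, 0.006, -1.0]]
wrist_force: [0.3, 0.1, -7.1]
opening: 0.124
[0.32, -0.01, -0.01] [-0.001, -0.0004, 0.0147] rows>= 0.2
[0.4842367  0.26802336 0.09466345]
```

View pics/s14.png

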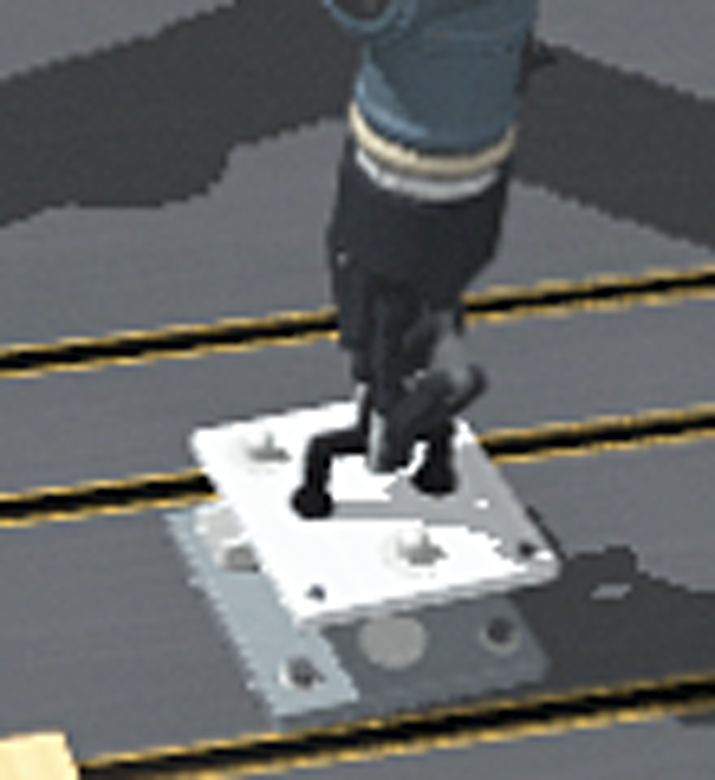

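View pics/t14.png

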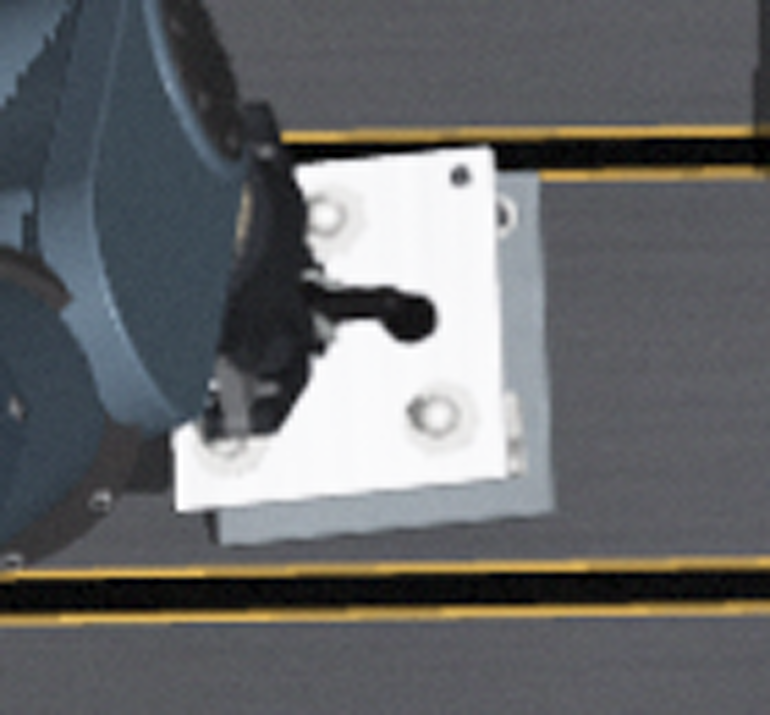

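```bash
python3 - <<'E'
from fit import *
f=lambda L:[((x+.5)/5.5-.5+100,(y+.5)/5.5-.5+210) for x,y in L]
g=lambda L:[((x+.5)/6.5-.5+370,(y+.5)/6.5-.5+150) for x,y in L]
A=[(.069,-.066),(-.069,-.066),(-.069,.066),(.045,0),(-.042,-.042)]
c=on("top",f([(492,148),(508,478),(177,510)]),.073)[:,:2];st=on("top",f([(325,213),(438,412)]),.088)[:,:2]
kabsch(A,np.r_[c,st])
A=[(.069,.066),(.069,-.066),(-.069,-.066),(.045,0),(-.042,-.042)]
c=on("scene",g([(557,558),(300,608),(193,435)]),.073)[:,:2];st=on("scene",g([(417,533),(265,437)]),.088)[:,:2]
kabsch(A,np.r_[c,st])
E
```

```text
th 4.95 t [0.4853 0.2661] res mm [[0.0, -0.9], [-0.0, -0.2], [-0.7, -0.2], [0.7, 0.5], [0.1, 0.7]]
th 6.2 t [0.4877 0.2676] res mm [[2.2, 1.4], [6.0, 0.3], [-3.3, -0.8], [-1.2, 0.4], [-3.7, -1.3]]
```

```bash
python3 -m creep '[0,0,0,0,0,0.006,1,0,0,0,-0.0005,0,0.012,1,0,0,0,-0.0005,0,0.016,1,0,0,0,-0.0005,0,0.018,1,0,0,0,-0.0005,0,0.018,1,0,0,0,-0.0005,0,0.018,1]'
```

```text
time: 18.45
tool_pos: [0.4837, 0.2674, 0.0757]
orientation: [[-0.082, 0.997, 0.004], [0.997, 0.082, 0.0], [-0.0, 0.004, -1.0]]
wrist_force: [-0.4, -0.2, -7.6]
opening: 0.124
```

```bash
python3 -m creep '[0,0,0,0,0,0.001,1,0,0,0,0,0,0.002,1,0,0,0,0,0,0.003,1,0,0,0,0,0,0.003,1]'
```

```text
time: 18.95
tool_pos: [0.4846, 0.2672, 0.0735]
orientation: [[-0.082, 0.997, 0.006], [0.997, 0.082, 0.0], [-0.0, 0.006, -1.0]]
wrist_force: [0.6, -2.9, 0.1]
opening: 0.128
```

```bash
python3 -m creep '[0,0,0,-0.001,0,0,1,0,0,0,-0.0015,0,0.001,1,0,0,0,-0.0015,0,0.0015,1,0,0,0,-0.0015,0,0.0015,1]' 40
```

```text
time: 19.45
tool_pos: [0.4847, 0.2669, 0.0732]
orientation: [[-0.082, 0.997, 0.007], [0.997, 0.082, 0.002], [0.002, 0.007, -1.0]]
wrist_force: [-0.4, 0.2, 10.6]
opening: 0.125
```

```bash
python3 -m creep '[0,0,0,0,0,-0.001,1,0,0,0,0,0,-0.001,0.45,0,0,0,0,0,-0.001,0.45,0,0,0,0,0,-0.03,0.45,0,0,0,0,0,-0.08,0.45,0,0,0,0,0,-0.13,0.45,0,0,0,0,0,-0.13,0.45]' 20; python3 - <<'E'
from h import *
print(bot.state()["tool_pos"],bot.state()["q"].round(1));row([.45,0,.25],9.7)
E
```

```text
time: 20.32
tool_pos: [0.4858, 0.2667, 0.205]
orientation: [[-0.082, 0.997, 0.012], [0.997, 0.082, 0.003], [0.002, 0.012, -1.0]]
wrist_force: [-0.1, -0.2, -1.0]
opening: 0.549
[0.48579334 0.26669253 0.20495739] [17.2 26.4 94.5 -0.1 58.4 12.6]
[0.7, -0.07, -5.0] [-0.2628, -0.057, -0.0462] rows>= 4.4
```

Now go toward the collars and take pictures of the seated plate.

```bash
python3 -m creep '[0.7,0,0,-0.05,0,-0.02,0.3,0.7,0,0,-0.1,0,-0.03,0.3,0.7,0,0,-0.15,-0.02,-0.03,0.3,0.7,0,0,-0.2,-0.03,-0.03,0.3,0.7,0,0,-0.25,-0.05,-0.03,0.3,0.7,0,0,-0.31,-0.07,-0.03,0.3,0.7,0,0,-0.36,-0.08,-0.03,0.3,0.7,0,0,-0.36,-0.08,-0.03,0.3]';python3 - <<'E'
from h import *
s=grab("scene","s1");t=grab("top","t1")
cv2.imwrite("pics/t15.png",t[:,:,::-1])
crop(s,370,170,480,270,7,"pics/s15.png")
E
```

```text
time: 21.32
tool_pos: [0.4323, -0.1025, 0.2299]
orientation: [[-0.076, 0.997, -0.01], [0.997, 0.076, -0.001], [0.0, -0.01, -1.0]]
wrist_force: [-0.1, 1.0, 0.3]
opening: 0.698
```

View pics/t15.png

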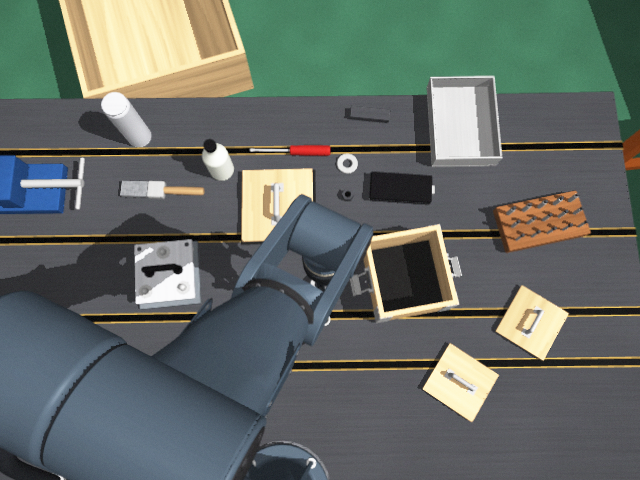

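View pics/s15.png

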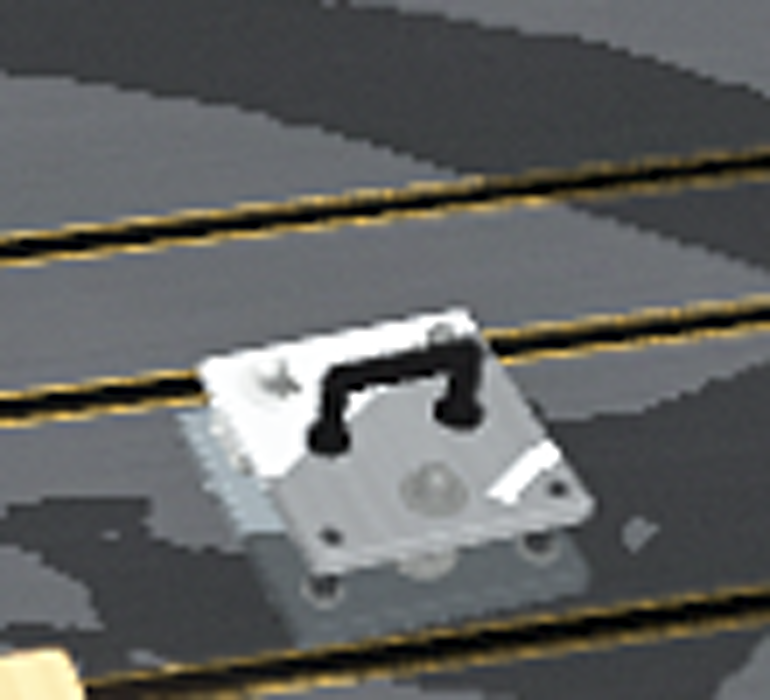

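```bash
python3 - <<'E'
from h import *
s=np.load("s1.npy");crop(s,200,180,400,330,4,"pics/s16.png")
E
```

```text
(no output)
```

View pics/s16.png

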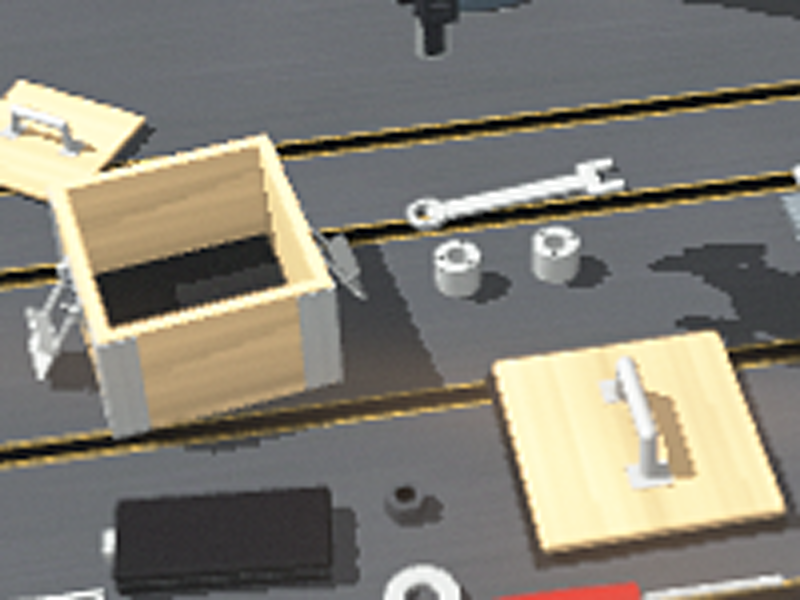

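```bash
python3 - <<'E'
from h import *
t=np.load("top0.npy")
crop(t,270,265,335,300,12,"pics/t17.png")
row([.4535,-.0845,.15],94.7)
E
```

```text
[-0.42, -0.58, -90.11] [0.0129, 0.0235, 0.0797] rows>= 8.4
```

View pics/t17.png

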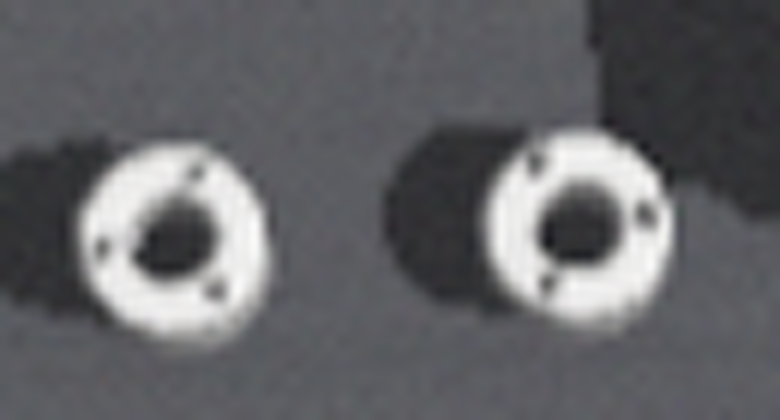

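```bash
python3 - <<'E'
from h import *
print(on("top",[((x+.5)/12-.5+270,(y+.5)/12-.5+265) for x,y in [(579,223),(173,237)]],.03))
E
python3 -m creep '[0,0,-10.5,0,0.003,0,0.3,0,0,-21,0,0.006,0,0.3,0,0,-31.5,0.003,0.009,0,0.3,0,0,-42,0.006,0.012,0,0.3,0,0,-52.5,0.008,0.015,0,0.3,0,0,-63,0.01,0.018,0,0.3,0,0,-73.5,0.012,0.021,0,0.3,0,0,-84,0.013,0.024,0.03,0.3]'
python3 - <<'E'
from h import *
row([.454,-.084,.1],94.7);print(bot.state()["q"].round(1))
E
```

```text
[[ 0.45522144 -0.08347084  0.03      ]
 [ 0.45370564 -0.00533446  0.03      ]]
time: 22.42
tool_pos: [0.457, -0.083, 0.2015]
orientation: [[-1.0, 0.013, -0.005], [0.013, 1.0, -0.002], [0.005, -0.002, -1.0]]
wrist_force: [0.0, -0.4, 0.0]
opening: 0.698
[-0.13, -0.27, -5.47] [0.0025, -0.0008, 0.1015] rows>= 1.6
[ -24.    20.6  106.2   -0.3   53.3 -113. ]
```

```bash
python3 -m creep '[0,0,-5.5,0.0015,-0.0005,0.05,0.3,0,0,-5.5,0.0015,-0.0005,0.1,0.3,0,0,-5.5,0.0015,-0.0005,0.14,0.3,0,0,-5.5,0.0015,-0.0005,0.15,0.3,0,0,-5.5,0.0015,-0.0005,0.15,0.3]'
python3 - <<'E'
from h import *
s=grab("scene","s1");crop(s,270,180,370,270,7,"pics/s18.png")
row([.455,-.0835,.008],94.7)
E
```

```text
time: 23.05
tool_pos: [0.4526, -0.0841, 0.0506]
orientation: [[-0.997, -0.075, -0.01], [-0.075, 0.997, -0.0], [0.01, 0.0, -1.0]]
wrist_force: [0.3, -0.3, 0.2]
opening: 0.701
[-0.04, -0.46, -0.43] [-0.0022, 0.001, 0.0434] rows>= 0.7
```

View pics/s18.png

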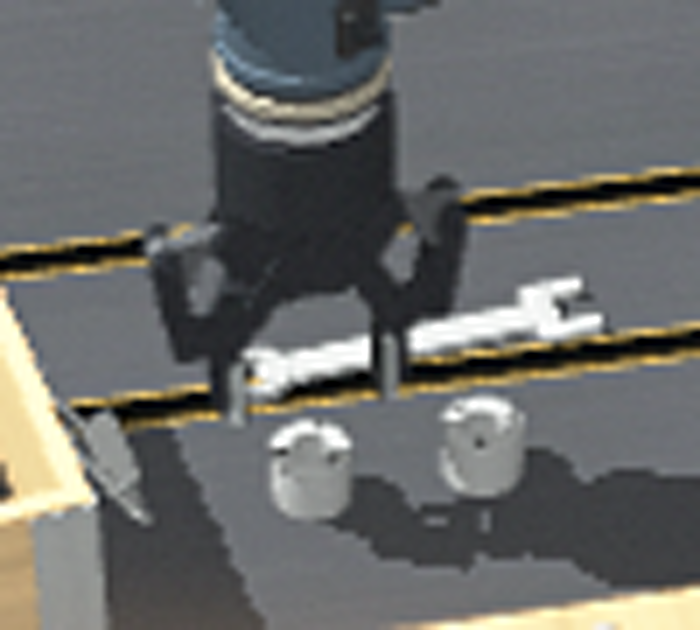

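```bash
python3 -m creep '[0,-0.4,-0.4,-0.002,0.001,0.02,0.3,0,-0.4,-0.4,-0.002,0.001,0.036,0.3,0,-0.4,-0.4,-0.002,0.001,0.042,0.3,0,-0.4,-0.4,-0.002,0.001,0.042,0.3,0,-0.4,-0.4,-0.002,0.001,0.042,0.3]'; python3 -m creep '[0,0,0,0,0,0,1,0,0,0,0,0,0,1,0,0,0,0,0,0,1,0,0,0,0,0,0,1]' 60
```

```text
time: 23.72
tool_pos: [0.4548, -0.0843, 0.0096]
orientation: [[-0.997, -0.08, -0.0], [-0.08, 0.997, -0.001], [0.0, -0.001, -1.0]]
wrist_force: [-0.2, -0.4, -0.2]
opening: 0.699
time: 24.22
tool_pos: [0.4545, -0.0842, 0.0097]
orientation: [[-0.997, -0.08, -0.0], [-0.08, 0.997, -0.001], [0.001, -0.001, -1.0]]
wrist_force: [-0.4, 0.1, 7.7]
opening: 0.403
```

```bash
python3 -m creep '[0,0,0,0,0,-0.03,1,0,0,0,0,0,-0.08,1,0,0,0,0,0,-0.12,1,0,0,0,0,0,-0.12,1]'; python3 - <<'E'
from h import *
t=np.load("t1.npy");crop(t,125,230,210,315,9,"pics/t18.png")
s=grab("scene","s2");crop(s,250,150,370,250,6,"pics/s19.png")
print(bot.state()["tool_pos"])
E
```

```text
time: 24.72
tool_pos: [0.4562, -0.0848, 0.1314]
orientation: [[-0.997, -0.08, 0.005], [-0.08, 0.997, -0.003], [-0.004, -0.004, -1.0]]
wrist_force: [1.1, -0.1, -1.1]
opening: 0.398
[ 0.45493787 -0.08425155  0.12980314]
```

View pics/t18.png

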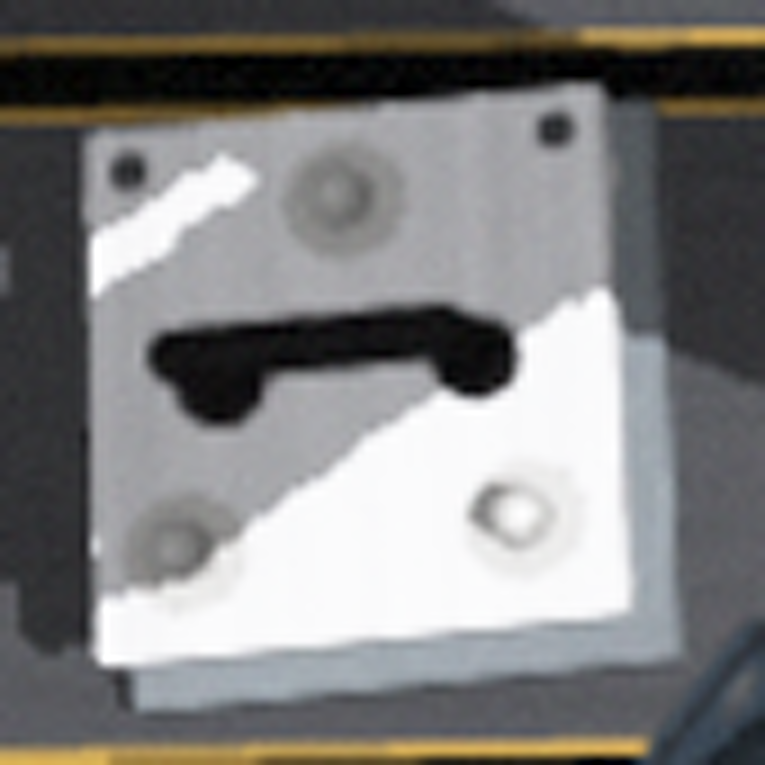

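View pics/s19.png

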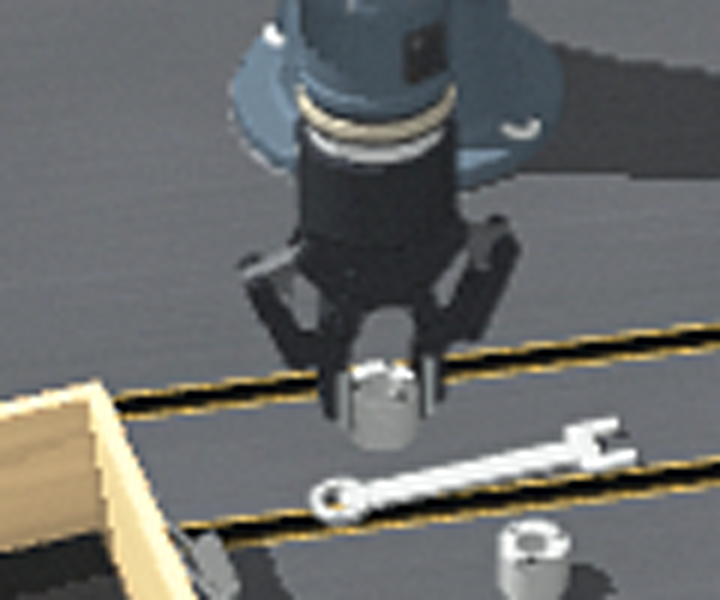

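```bash
python3 - <<'E'
from fit import *
g=lambda L:[((x+.5)/9-.5+125,(y+.5)/9-.5+230) for x,y in L]
A=[(.069,.066),(.069,-.066),(-.069,-.066),(-.069,.066)]
c=on("top",g([(85,132),(603,83),(632,608),(98,665)]),.051)[:,:2]
kabsch(A,c)
r=on("top",g([(343,199),(187,549),(526,517)]),.051)[:,:2]
N=[(.045,0),(-.042,.042),(-.042,-.042)]
kabsch(N,r)
th,t=kabsch(A+N+N,np.r_[c,r,r])
R=np.array([[np.cos(th),-np.sin(th)],[np.sin(th),np.cos(th)]])
for n in N: print(n,(R@n+t).round(4))
print(r.round(4))
# heights: scene check of stubs? 
E
```

```text
th 5.21 t [0.4863 0.2661] res mm [[-0.0, -0.2], [1.0, -0.2], [-0.5, 0.4], [-0.4, -0.1]]
th 5.11 t [0.4859 0.2673] res mm [[0.3, -0.4], [-0.5, -0.1], [0.2, 0.5]]
th 5.14 t [0.486  0.2668] res mm [[-0.2, 0.4], [0.6, 0.4], [-0.9, 1.2], [-0.6, 0.7], [0.4, -0.8], [-0.4, -0.6], [0.4, -0.0], [0.4, -0.8], [-0.4, -0.6], [0.4, -0.0]]
(0.045, 0) [0.5309 0.2709]
(-0.042, 0.042) [0.4404 0.3049]
(-0.042, -0.042) [0.448  0.2212]
[[0.5304 0.2717]
 [0.4408 0.3055]
 [0.4475 0.2213]]
```

```bash
python3 - <<'E'
from h import *
row([.530,.271,.14],94.9)
E
python3 -m creep '[0,0,0,-0.01,0.05,-0.005,1,0,0,0,-0.02,0.1,-0.01,1,0,0,0,-0.03,0.15,-0.01,1,0,0,0,-0.045,0.2,-0.01,1,0,0,0,-0.06,0.255,-0.01,1,0,0,0,-0.08,0.31,-0.01,1,0,0,0,-0.1,0.345,-0.01,1,0,0,0,-0.103,0.348,-0.01,1]'
python3 - <<'E'
from h import *
row([.530,.271,.1],94.9)
E
```

```text
[-0.1, 0.05, -0.3] [-0.1033, 0.3481, -0.0107] rows>= 5.8
time: 25.78
tool_pos: [0.529, 0.2734, 0.1361]
orientation: [[-0.996, -0.084, -0.004], [-0.084, 0.996, -0.001], [0.004, -0.0, -1.0]]
wrist_force: [0.7, -0.7, -0.8]
opening: 0.398
[-0.02, -0.22, -0.1] [-0.001, -0.0025, 0.0361] rows>= 0.6
```

```bash
python3 -m creep '[0,-0.2,0,-0.001,-0.001,0.02,1,0,-0.2,0,-0.001,-0.001,0.04,1,0,-0.2,0,-0.001,-0.001,0.043,1,0,-0.2,0,-0.001,-0.001,0.043,1,0,-0.2,0,-0.001,-0.001,0.043,1]'
python3 - <<'E'
from h import *
s=grab("scene","s1");t=grab("top","t1")
crop(s,370,170,480,270,7,"pics/s20.png");crop(t,100,210,240,320,5.5,"pics/t20.png")
row([.530,.271,.1],94.9);print(bot.state()["tool_pos"])
E
```

```text
time: 26.4
tool_pos: [0.5306, 0.2699, 0.096]
orientation: [[-0.997, -0.08, 0.003], [-0.08, 0.997, 0.0], [-0.003, -0.0, -1.0]]
wrist_force: [-0.0, -0.1, -2.0]
opening: 0.404
[-0.0, 0.18, -0.31] [0.0007, 0.0009, -0.0038] rows>= 0.1
[0.53073437 0.27013946 0.09623134]
```

View pics/s20.png

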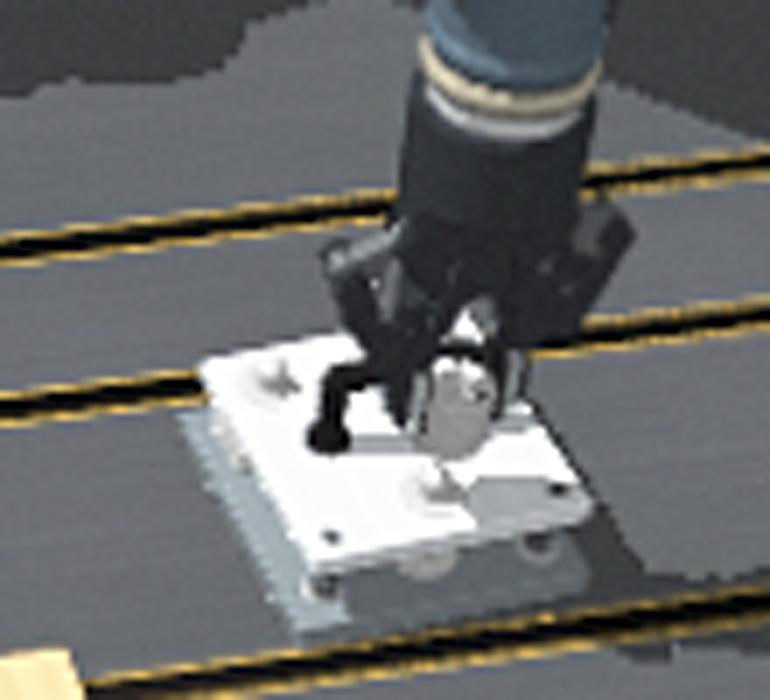

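View pics/t20.png

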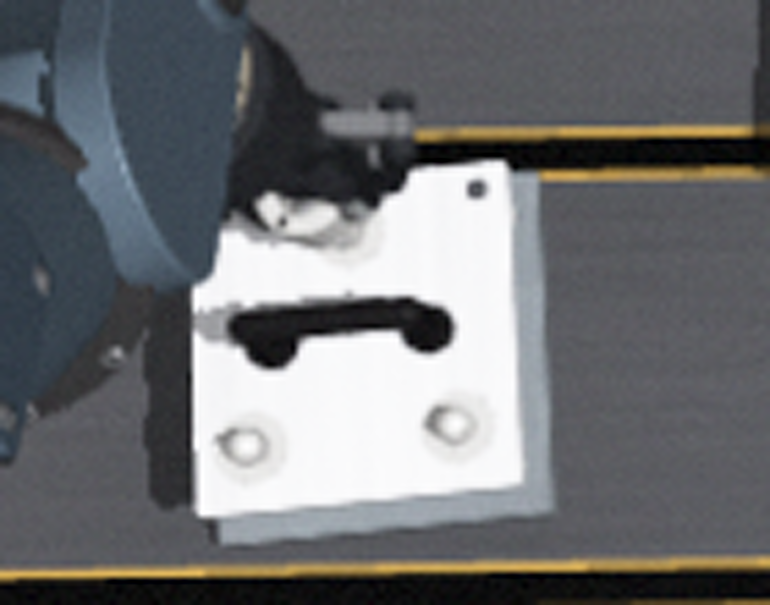

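```bash
python3 - <<'E'
from h import *
g=lambda L:[((x+.5)/7-.5+370,(y+.5)/7-.5+170) for x,y in L]
p=on("scene",g([(452,463)]),.0865)[0,:2]-.018*np.array([.9,-.43]);print("collar",p)
print("ring",on("scene",g([(435,489),(435,487)]),.051)[:,:2])
# left/right tangents of collar at bottom region
print(on("scene",g([(412,440),(493,440)]),.0865)[:,:2].mean(0))
E
```

```text
collar [0.53396037 0.27568554]
ring [[0.52848636 0.27259411]
 [0.52724346 0.27301885]]
[0.53607459 0.27306661]
```

```bash
python3 -m creep '[0,0,0,0,0.0005,0.006,1,0,0,0,0,0.0005,0.012,1,0,0,0,0,0.0005,0.015,1,0,0,0,0,0.0005,0.015,1]'
python3 - <<'E'
from h import *
s=grab("scene","s1")
crop(s,400,190,460,260,10,"pics/s21.png")
row([.5305,.2706,.076],94.9);print(bot.state()["tool_pos"])
E
```

```text
time: 27.0
tool_pos: [0.5299, 0.2706, 0.08]
orientation: [[-0.997, -0.08, 0.001], [-0.08, 0.997, -0.0], [-0.001, -0.0, -1.0]]
wrist_force: [-0.2, 0.3, -1.2]
opening: 0.399
[-0.02, 0.07, -0.3] [-0.0004, -0.0001, 0.0042] rows>= 0.1
[0.53010402 0.27062919 0.08019726]
```

View pics/s21.png

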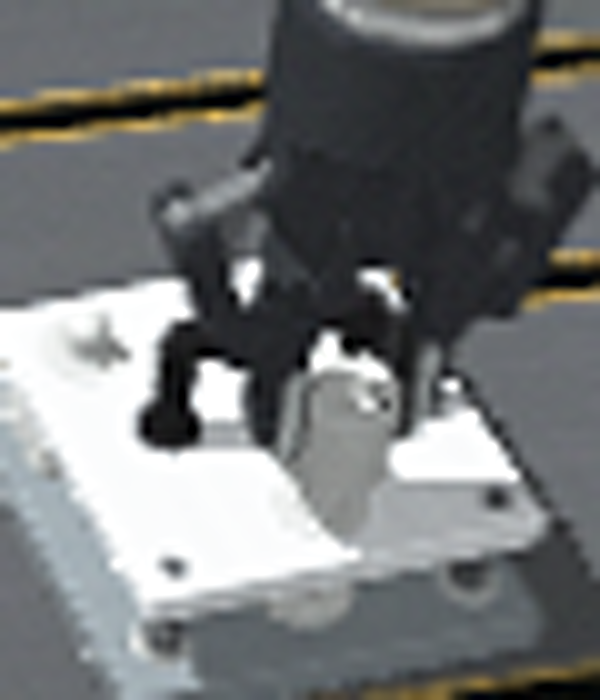

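```bash
python3 -m creep '[0,0,0,0,0,0.003,1,0,0,0,0,0,0.006,1,0,0,0,0,0,0.008,1,0,0,0,0,0,0.008,1]'
```

```text
time: 27.55
tool_pos: [0.53, 0.2706, 0.0722]
orientation: [[-0.997, -0.08, 0.001], [-0.08, 0.997, -0.0], [-0.001, -0.0, -1.0]]
wrist_force: [-0.1, -0.5, -1.3]
opening: 0.402
```

```bash
python3 -m creep '[0,0,0,0,0,0.003,1,0,0,0,0,0,0.006,1,0,0,0,0,0,0.009,1,0,0,0,0,0,0.0105,1,0,0,0,0,0,0.0105,1]'
```

```text
time: 28.18
tool_pos: [0.5302, 0.2706, 0.0618]
orientation: [[-0.997, -0.08, 0.001], [-0.08, 0.997, -0.0], [-0.001, -0.0, -1.0]]
wrist_force: [-0.7, -0.9, -1.3]
opening: 0.401
```

```bash
python3 -m creep '[0,0,0,0,0,0.001,1,0,0,0,0,0,0.0015,1,0,0,0,0,0,0.0015,1]'
```

```text
time: 28.55
tool_pos: [0.5305, 0.2707, 0.0609]
orientation: [[-0.997, -0.08, 0.002], [-0.08, 0.997, 0.0], [-0.002, -0.0, -1.0]]
wrist_force: [-0.3, 0.7, 0.5]
opening: 0.402
```

```bash
python3 -m creep '[0,0,0,0,0,0,0.4,0,0,0,0,0,0,0.4,0,0,0,0,0,0,0.4,0,0,0,0,0,-0.03,0.4,0,0,0,0,0,-0.08,0.4,0,0,0,0,0,-0.1,0.4,0,0,0,0,0,-0.1,0.4]'
python3 - <<'E'
from h import *
s=grab("scene","s1")
crop(s,360,170,480,280,6,"pics/s22.png")
row([.4537,-.0053,.16],94.9)
E
```

```text
time: 29.42
tool_pos: [0.5313, 0.271, 0.1624]
orientation: [[-0.997, -0.08, 0.006], [-0.08, 0.997, 0.001], [-0.006, 0.001, -1.0]]
wrist_force: [0.3, -0.4, 0.8]
opening: 0.6
[-0.01, 0.16, -0.3] [0.0983, -0.269, 0.0006] rows>= 4.6
```

View pics/s22.png

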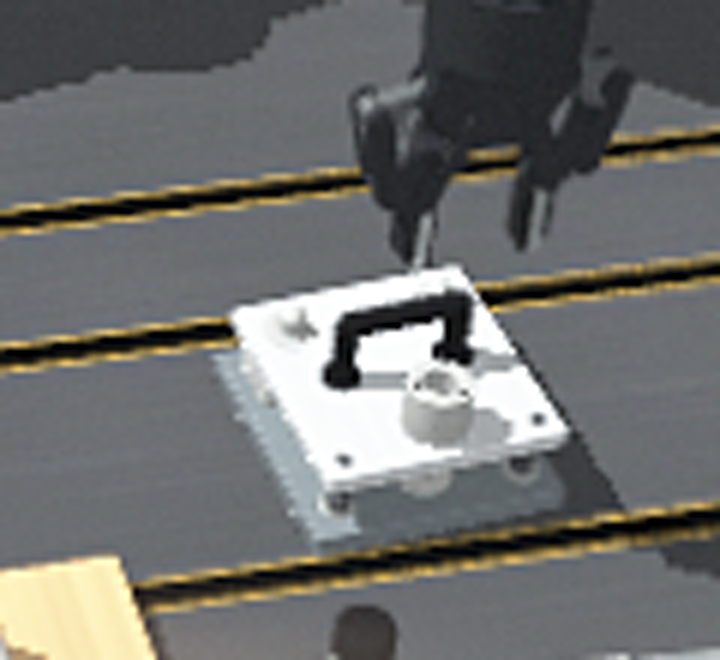

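```bash
python3 -m creep '[0,0,0,0.02,-0.054,-0.01,0.3,0,0,0,0.04,-0.108,-0.01,0.3,0,0,0,0.06,-0.162,-0.01,0.3,0,0,0,0.08,-0.216,0,0.3,0,0,0,0.0983,-0.269,0,0.3,0,0,0,0.0983,-0.269,0,0.3,0,0,0,0.0983,-0.269,0,0.3]'
python3 - <<'E'
from h import *
s=grab("scene","s1")
crop(s,270,160,390,270,6,"pics/s23.png")
row([.4527,-.0058,.0098],94.9)
E
```

```text
time: 30.35
tool_pos: [0.4531, -0.0051, 0.1595]
orientation: [[-0.997, -0.079, -0.0], [-0.079, 0.997, 0.001], [0.0, 0.001, -1.0]]
wrist_force: [0.5, 1.1, 0.8]
opening: 0.699
[0.03, 0.02, -0.27] [0.0008, -0.0013, 0.1499] rows>= 2.4
```

View pics/s23.png

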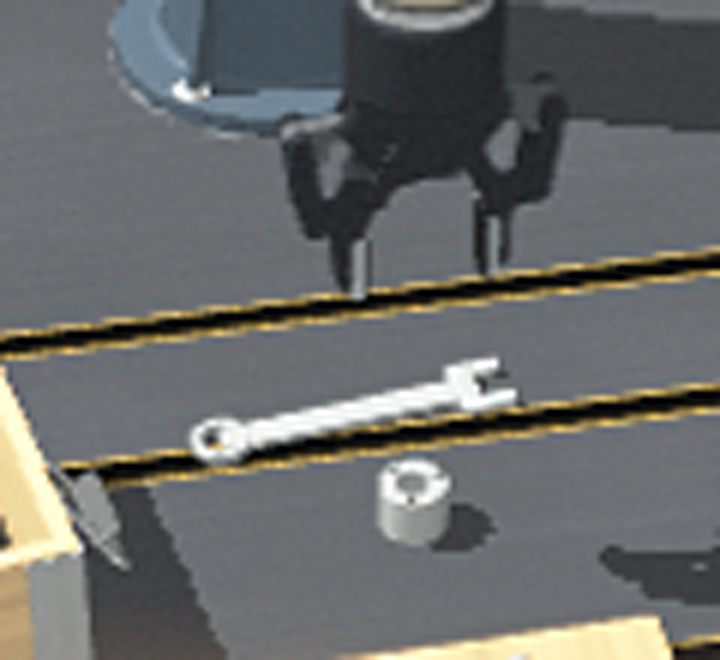

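```bash
python3 -m creep '[0,0,0,0.0005,-0.001,0.05,0.3,0,0,0,0.0005,-0.001,0.1,0.3,0,0,0,0.0005,-0.001,0.135,0.3,0,0,0,0.0005,-0.001,0.147,0.3,0,0,0,0.0005,-0.001,0.150,0.3,0,0,0,0.0005,-0.001,0.150,0.3,0,0,0,0.0005,-0.001,0.150,0.3]'; python3 -m creep '[0,0,0,0,0,0,1,0,0,0,0,0,0,1,0,0,0,0,0,0,1,0,0,0,0,0,0,1]' 60
```

```text
time: 31.28
tool_pos: [0.4544, -0.0065, 0.0115]
orientation: [[-0.997, -0.08, 0.004], [-0.08, 0.997, -0.001], [-0.004, -0.001, -1.0]]
wrist_force: [0.4, 0.5, -0.1]
opening: 0.697
time: 31.78
tool_pos: [0.454, -0.0066, 0.0115]
orientation: [[-0.997, -0.079, 0.004], [-0.079, 0.997, -0.001], [-0.004, -0.001, -1.0]]
wrist_force: [0.8, 0.5, 8.2]
opening: 0.397
```

```bash
python3 -m creep '[0,0,0,0,0,-0.03,1,0,0,0,0,0,-0.08,1,0,0,0,0,0.02,-0.12,1,0,0,0,0,0.07,-0.12,1,0,0,0,0.0,0.12,-0.12,1,0,0,0,0.005,0.175,-0.12,1,0,0,0,0.015,0.21,-0.12,1,0,0,0,0.021,0.227,-0.12,1]'
python3 - <<'E'
from h import *
row([.448,.2214,.1],94.9)
E
```

```text
time: 32.78
tool_pos: [0.4127, 0.2198, 0.1303]
orientation: [[-0.997, -0.082, 0.001], [-0.082, 0.997, -0.0], [-0.001, -0.0, -1.0]]
wrist_force: [-0.5, 0.7, -1.8]
opening: 0.393
[-0.01, 0.05, -0.17] [-0.0353, -0.0013, 0.0303] rows>= 0.7
```

```bash
python3 -m creep '[0,0,0,-0.02,-0.0013,0,1,0,0,0,-0.035,-0.0013,0,1,0,0,0,-0.0353,-0.0013,0.02,1,0,0,0,-0.0353,-0.0013,0.033,1,0,0,0,-0.0353,-0.0013,0.033,1,0,0,0,-0.0353,-0.0013,0.033,1]'
python3 - <<'E'
from h import *
s=grab("scene","s1");t=grab("top","t1")
crop(s,380,180,460,260,9,"pics/s24.png");crop(t,120,210,240,320,6,"pics/t24.png")
row([.448,.2214,.08],94.9);print(bot.state()["tool_pos"])
E
```

```text
time: 33.52
tool_pos: [0.4496, 0.2196, 0.0975]
orientation: [[-0.997, -0.08, 0.002], [-0.08, 0.997, -0.0], [-0.002, -0.0, -1.0]]
wrist_force: [-0.0, -0.2, -2.1]
opening: 0.394
[-0.01, 0.15, -0.3] [0.0017, 0.0018, 0.0178] rows>= 0.3
[0.44980446 0.21975511 0.09782132]
```

View pics/s24.png

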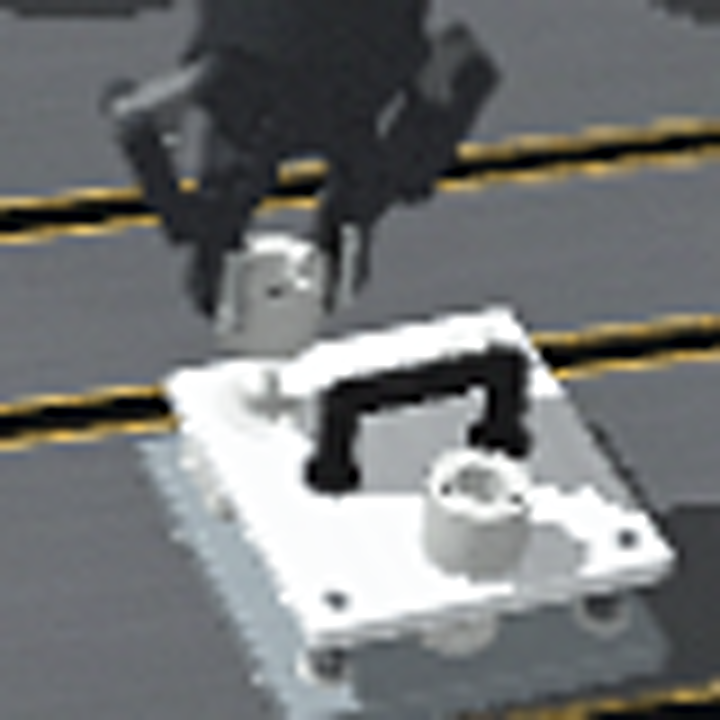

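View pics/t24.png

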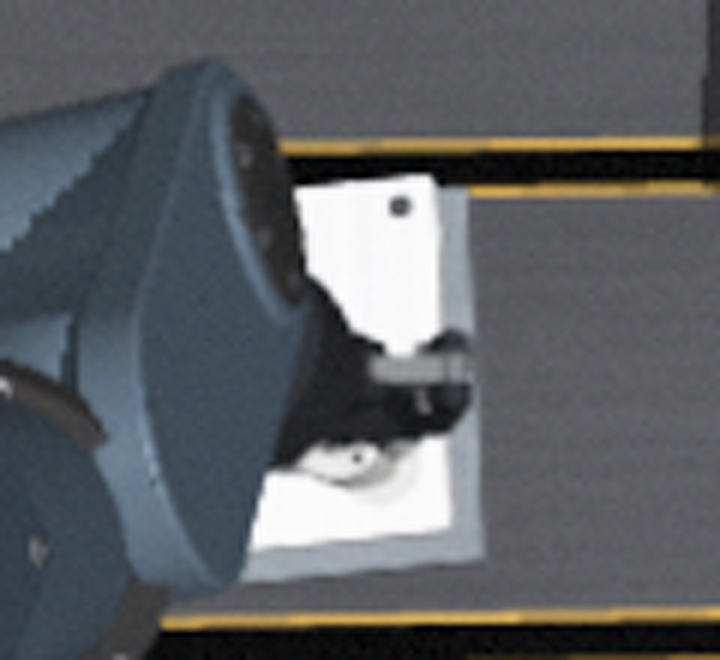

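```bash
python3 -m creep '[0,0,0,0.001,0.001,0.005,1,0,0,0,0.0017,0.0018,0.01,1,0,0,0,0.0017,0.0018,0.0145,1,0,0,0,0.0017,0.0018,0.0145,1,0,0,0,0.0017,0.0018,0.0145,1]'
python3 - <<'E'
from h import *
s=grab("scene","s1")
crop(s,380,180,460,260,9,"pics/s25.png")
row([.448,.2214,.075],94.9);print(bot.state()["tool_pos"])
E
```

```text
time: 34.25
tool_pos: [0.4477, 0.2214, 0.0828]
orientation: [[-0.997, -0.08, 0.002], [-0.08, 0.997, -0.0], [-0.002, -0.0, -1.0]]
wrist_force: [0.2, 0.0, -1.6]
opening: 0.396
[-0.02, 0.11, -0.3] [-0.0002, -0.0, 0.0079] rows>= 0.1
[0.44781852 0.22139242 0.08288212]
```

View pics/s25.png

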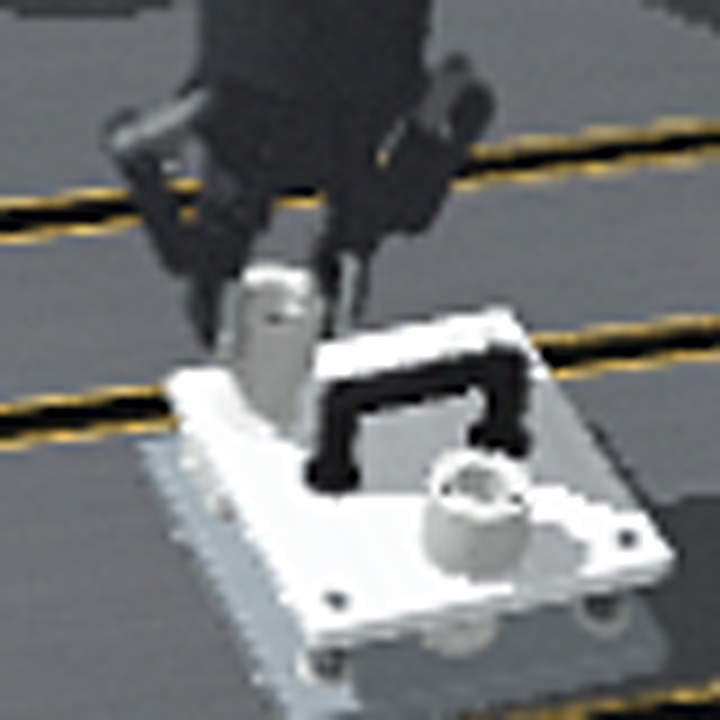

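```bash
python3 -m creep '[0,0,0,0,0,0.003,1,0,0,0,0,0,0.006,1,0,0,0,0,0,0.009,1,0,0,0,0,0,0.009,1]'
```

```text
time: 34.8
tool_pos: [0.4475, 0.2213, 0.0735]
orientation: [[-0.997, -0.08, 0.001], [-0.08, 0.997, -0.0], [-0.001, -0.0, -1.0]]
wrist_force: [-0.8, 0.1, -2.3]
opening: 0.396
```

```bash
python3 -m creep '[0,0,0,0,0,0.003,1,0,0,0,0,0,0.006,1,0,0,0,0,0,0.0085,1,0,0,0,0,0,0.0095,1,0,0,0,0,0,0.0095,1]'
```

```text
time: 35.42
tool_pos: [0.4477, 0.2214, 0.0643]
orientation: [[-0.997, -0.08, 0.002], [-0.08, 0.997, -0.0], [-0.002, -0.0, -1.0]]
wrist_force: [0.2, 0.8, -1.5]
opening: 0.396
```

```bash
python3 -m creep '[0,0,0,0,0,0.001,1,0,0,0,0,0,0.002,1,0,0,0,0,0,0.002,1]'
```

```text
time: 35.8
tool_pos: [0.4478, 0.2214, 0.0626]
orientation: [[-0.997, -0.08, 0.002], [-0.08, 0.997, -0.0], [-0.002, -0.0, -1.0]]
wrist_force: [-0.7, -0.3, 1.0]
opening: 0.394
```

```bash
python3 -m creep '[0,0,0,0,0,0,0.4,0,0,0,0,0,0,0.4,0,0,0,0,0,0,0.4,0,0,0,0,0,-0.03,0.4,0,0,0,0,0,-0.08,0.4,0,0,0,0,0,-0.13,0.4,0,0,0,0,0,-0.16,0.4,0,0,0,0,0,-0.16,0.4]'
python3 - <<'E'
from h import *
s=grab("scene","s1")
crop(s,360,150,480,270,6,"pics/s26.png")
row([.652,.012,.22],90.6)
E
```

```text
time: 36.8
tool_pos: [0.449, 0.2218, 0.2248]
orientation: [[-0.997, -0.08, 0.008], [-0.08, 0.997, 0.001], [-0.008, 0.001, -1.0]]
wrist_force: [0.5, 0.2, -0.3]
opening: 0.6
[0.01, 0.22, 4.0] [-0.1868, -0.2252, 0.0038] rows>= 4.7
```

View pics/s26.png

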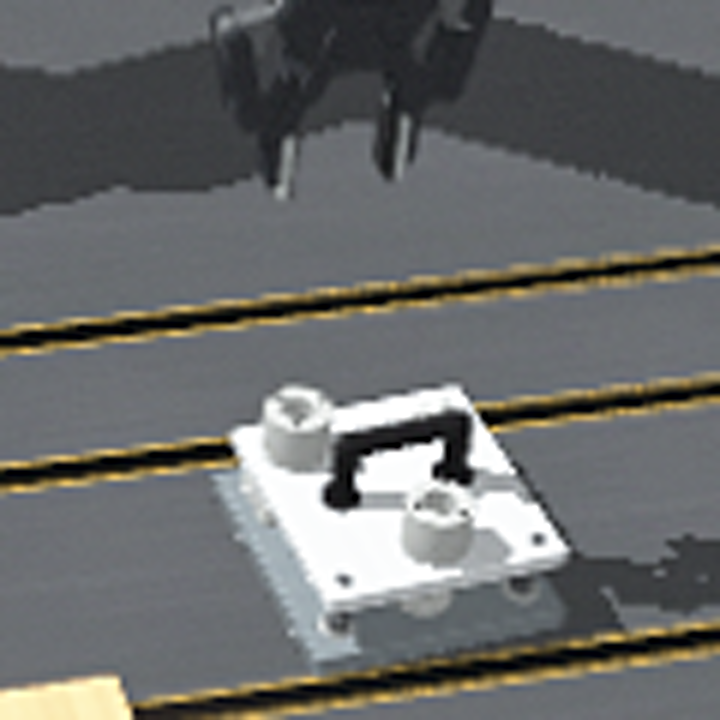

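```bash
python3 -m creep '[0,0.2,0.8,-0.037,-0.045,0.003,0.3,0,0.2,1.6,-0.075,-0.09,0.003,0.3,0,0.2,2.4,-0.112,-0.135,0.003,0.3,0,0.2,3.2,-0.15,-0.18,0.003,0.3,0,0.2,4,-0.187,-0.225,0.003,0.3,0,0.2,4,-0.187,-0.225,0.003,0.3,0,0.2,4,-0.187,-0.225,0.003,0.3,0,0.2,4,-0.187,-0.225,0.003,0.3]'
python3 - <<'E'
from h import *
s=grab("scene","s1");t=grab("top","t1")
crop(s,300,170,420,330,5,"pics/s27.png")
row([.6523,.0116,.0336],90.6)
E
```

```text
time: 37.85
tool_pos: [0.6503, 0.0134, 0.2187]
orientation: [[-1.0, -0.012, -0.005], [-0.012, 1.0, 0.0], [0.005, 0.0, -1.0]]
wrist_force: [-0.7, 0.1, -0.1]
opening: 0.698
[0.0, -0.16, 0.09] [-0.0019, -0.0019, 0.1859] rows>= 3.0
```

View pics/s27.png

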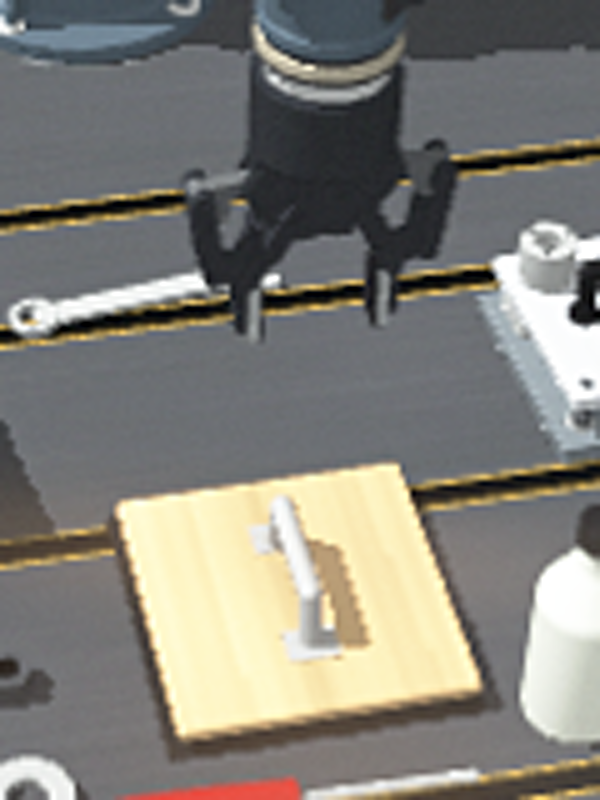

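```bash
python3 -m creep '[0,-0.1,0,-0.0015,-0.0015,0.05,0.3,0,-0.1,0,-0.0015,-0.0015,0.1,0.3,0,-0.1,0,-0.0015,-0.0015,0.15,0.3,0,-0.1,0,-0.0015,-0.0015,0.175,0.3,0,-0.1,0,-0.0015,-0.0015,0.185,0.3,0,-0.1,0,-0.0015,-0.0015,0.185,0.3,0,-0.1,0,-0.0015,-0.0015,0.185,0.3]'
python3 - <<'E'
from h import *
row([.6523,.0116,.0336],90.6)
t=np.load("t1.npy");crop(t,340,215,470,330,6,"pics/t28.png")
E
```

```text
time: 38.83
tool_pos: [0.6543, 0.0106, 0.0364]
orientation: [[-1.0, -0.011, 0.003], [-0.011, 1.0, -0.001], [-0.003, -0.001, -1.0]]
wrist_force: [-0.2, -0.1, 0.5]
opening: 0.703
[-0.05, 0.18, 0.02] [0.002, 0.001, 0.0028] rows>= 0.1
```

View pics/t28.png

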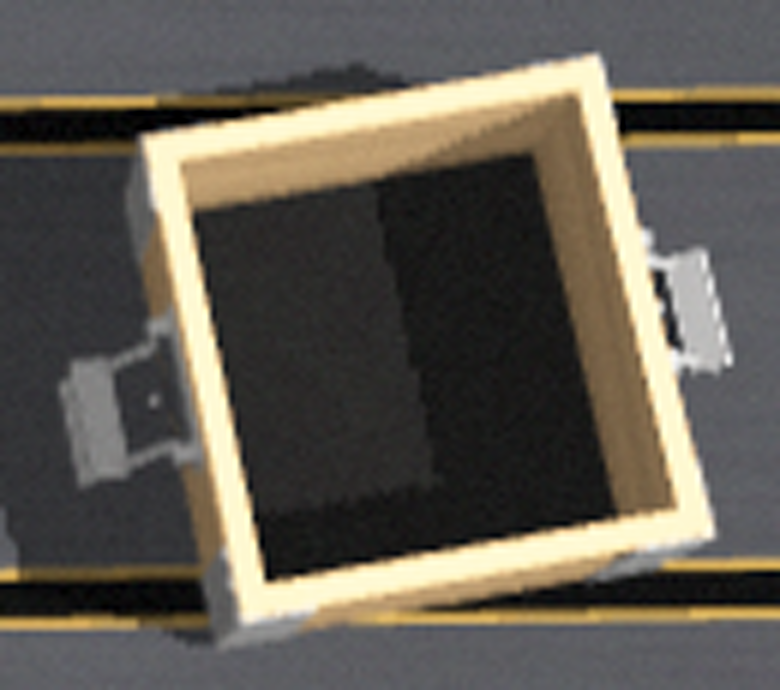

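```bash
python3 -m creep '[0,0.1,0,0.002,0.001,0.0025,0.3,0,0.1,0,0.002,0.001,0.0025,0.3,0,0.1,0,0.002,0.001,0.0025,1,0,0.1,0,0.002,0.001,0.0025,1,0,0.1,0,0.002,0.001,0.0025,1,0,0.1,0,0.002,0.001,0.0025,1]' 60
python3 - <<'E'
from fit import *
g=lambda L:[((x+.5)/6-.5+340,(y+.5)/6-.5+215) for x,y in L]
A=[(.09,.086),(.09,-.086),(-.09,-.086),(-.09,.086)];B=[(.08,.076),(.08,-.076),(-.08,-.076),(-.08,.076)]
a=on("top",g([(142,138),(601,56),(716,534),(240,622)]),.1)[:,:2];kabsch(A,a)
b=on("top",g([(180,165),(580,95),(678,512),(265,580)]),.1)[:,:2];kabsch(B,b)
kabsch(A+B,np.r_[a,b])
t=np.load("t1.npy")
crop(t,230,155,330,255,7,"pics/t29.png")
E
```

```text
time: 39.58
tool_pos: [0.6512, 0.0115, 0.0324]
orientation: [[-1.0, -0.01, -0.001], [-0.01, 1.0, -0.0], [0.001, -0.0, -1.0]]
wrist_force: [-0.7, 0.3, 1.7]
opening: 0.142
th 9.44 t [ 0.469  -0.2873] res mm [[-0.4, -1.1], [-1.1, 1.2], [0.4, 1.2], [1.2, -1.3]]
th 9.08 t [ 0.4684 -0.2876] res mm [[1.8, 0.4], [1.3, -0.3], [-0.7, -0.3], [-2.4, 0.3]]
th 9.29 t [ 0.4687 -0.2874] res mm [[-0.5, -1.5], [-1.6, 0.7], [-0.2, 1.2], [1.1, -1.2], [1.8, 0.8], [1.8, 0.2], [-0.1, -0.4], [-2.3, 0.1]]
```

View pics/t29.png

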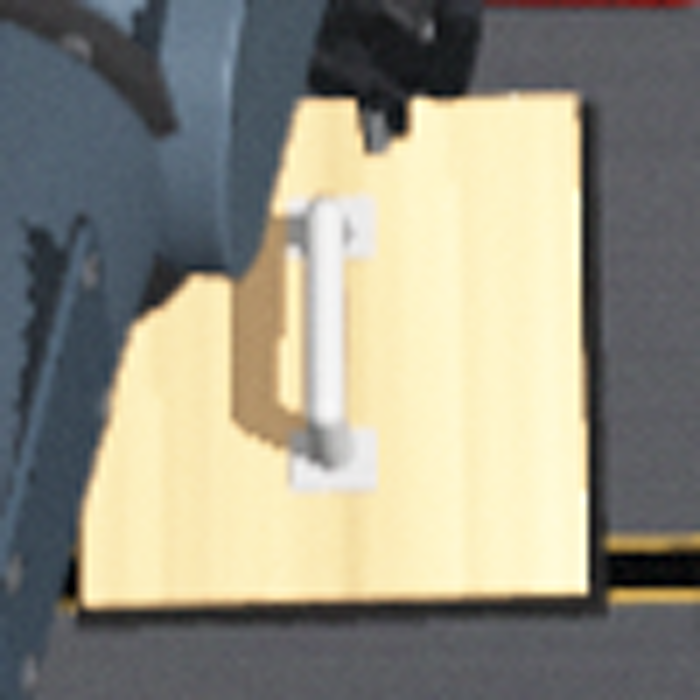

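```bash
python3 - <<'E'
from fit import *
g=lambda L:[((x+.5)/7-.5+230,(y+.5)/7-.5+155) for x,y in L]
a=on("top",g([(581,94),(591,598),(80,608)]),.02)[:,:2];print(a.round(4))
kabsch([(.09,-.086),(-.09,-.086),(-.09,.086)],a)
s=bot.state();print(s["tool_pos"])
E
```

```text
[[ 0.7431 -0.0739]
 [ 0.5608 -0.0756]
 [ 0.5599  0.0976]]
th 0.5 t [0.651  0.0116] res mm [[-1.4, 0.3], [1.0, 0.4], [0.4, -0.7]]
[0.65121857 0.0115433  0.03243999]
```

```bash
python3 -m creep '[0,0,0,0,0,-0.03,1,0,0,0,0,0,-0.08,1,0,0,0,0,0,-0.14,1,0,0,0,0,0,-0.19,1,0,0,0,0,0,-0.205,1,0,0,0,0,0,-0.205,1,0,0,0,0,0,-0.205,1]'
python3 - <<'E'
from h import *
row([.4687,-.288,.235],99.0)
E
```

```text
time: 40.45
tool_pos: [0.6494, 0.0119, 0.2338]
orientation: [[-1.0, -0.01, -0.008], [-0.01, 1.0, 0.001], [0.008, 0.001, -1.0]]
wrist_force: [-0.5, -0.1, -5.0]
opening: 0.143
[0.08, -0.47, -8.41] [0.1838, -0.298, 0.0001] rows>= 5.6
```

```bash
python3 -m creep '[0,0,-1.2,0.03,-0.048,0,1,0,0,-2.4,0.06,-0.097,0,1,0,0,-3.6,0.09,-0.146,0,1,0,-0.1,-4.8,0.12,-0.194,0,1,0,-0.2,-6,0.15,-0.243,0,1,0,-0.2,-7.4,0.17,-0.275,0,1,0,-0.2,-8.4,0.182,-0.296,0,1,0,-0.2,-8.4,0.182,-0.297,0,1]'
python3 -m creep '[0,0,0,0,0,0,1,0,0,0,0,0,0,1]'
python3 - <<'E'
from h import *
row([.4687,-.288,.14],99.0)
E
```

```text
time: 41.45
tool_pos: [0.4708, -0.2881, 0.2353]
orientation: [[-0.988, -0.153, -0.002], [-0.153, 0.988, 0.003], [0.001, 0.003, -1.0]]
wrist_force: [-0.3, 0.3, -4.6]
opening: 0.141
time: 41.7
tool_pos: [0.4727, -0.286, 0.2369]
orientation: [[-0.987, -0.158, 0.001], [-0.158, 0.987, 0.001], [-0.001, 0.001, -1.0]]
wrist_force: [0.1, 0.1, -2.9]
opening: 0.142
[0.07, 0.05, 0.07] [0.0044, -0.0014, 0.0969] rows>= 1.6
```

```bash
python3 -m creep '[0,0,0,0.0044,-0.0014,0.04,1,0,0,0,0.0044,-0.0014,0.075,1,0,0,0,0.0044,-0.0014,0.09,1,0,0,0,0.0044,-0.0014,0.095,1,0,0,0,0.0044,-0.0014,0.095,1,0,0,0,0.0044,-0.0014,0.095,1]'
python3 - <<'E'
from h import *
s=grab("scene","s1");t=grab("top","t1")
crop(s,190,130,310,300,4.5,"pics/s30.png");crop(t,340,200,480,330,5.5,"pics/t30.png")
row([.4687,-.288,.13],99.0);print(bot.state()["tool_pos"])
E
```

```text
time: 42.45
tool_pos: [0.4694, -0.29, 0.1439]
orientation: [[-0.988, -0.157, 0.004], [-0.157, 0.988, -0.002], [-0.003, -0.002, -1.0]]
wrist_force: [0.1, -0.3, -4.7]
opening: 0.141
[-0.12, 0.18, -0.0] [0.0002, 0.0019, 0.0137] rows>= 0.2
[ 0.46913192 -0.2898275   0.14367147]
```

View pics/s30.png

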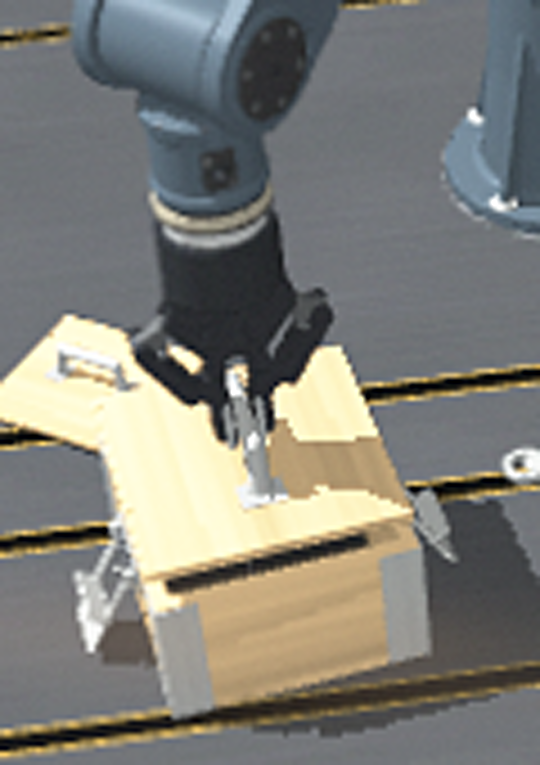

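View pics/t30.png

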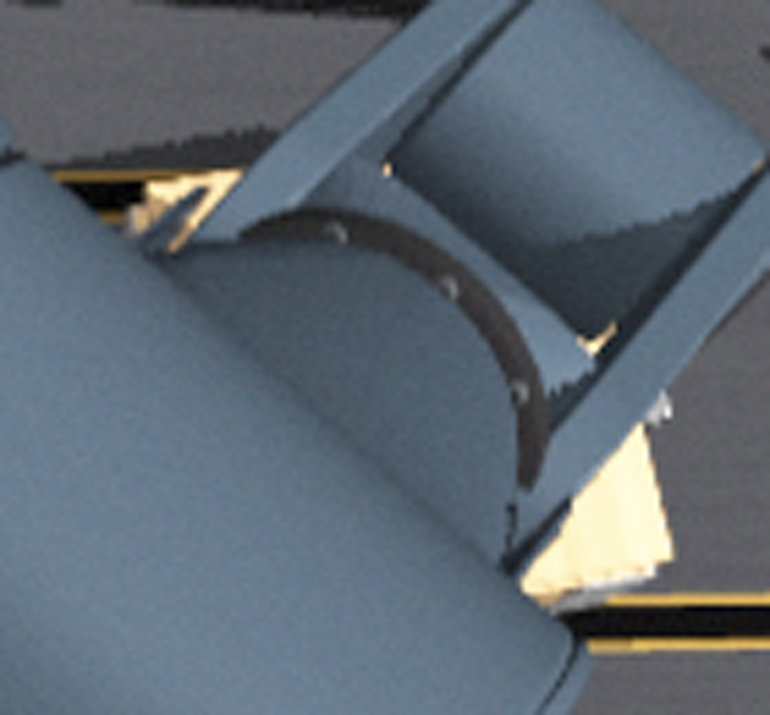

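```bash
python3 -m creep '[0,0.1,0,0,0.001,0.004,1,0,0.1,0,0,0.0017,0.008,1,0,0.1,0,0,0.0017,0.012,1,0,0.1,0,0,0.0017,0.015,1,0,0.1,0,0,0.0017,0.017,1,0,0.1,0,0,0.0017,0.017,1]'
```

```text
time: 43.3
tool_pos: [0.4683, -0.2877, 0.1254]
orientation: [[-0.988, -0.156, -0.0], [-0.156, 0.988, -0.0], [0.0, 0.0, -1.0]]
wrist_force: [-0.1, -0.5, -3.4]
opening: 0.14
```

```bash
python3 -m creep '[0,0,0,0,0,0.002,1,0,0,0,0,0,0.004,1,0,0,0,0,0,0.005,1,0,0,0,0,0,0.005,1]'
```

```text
time: 43.8
tool_pos: [0.4684, -0.2878, 0.1214]
orientation: [[-0.988, -0.156, 0.0], [-0.156, 0.988, -0.001], [-0.0, -0.001, -1.0]]
wrist_force: [-2.0, 1.8, 3.6]
opening: 0.143
```

```bash
python3 -m creep '[0,0,0,0,0,-0.0005,0.3,0,0,0,0,0,-0.0005,0.3,0,0,0,0,0,-0.0005,0.3,0,0,0,0,0,-0.03,0.3,0,0,0,0,0,-0.08,0.3,0,0,0,0,0,-0.13,0.3,0,0,0,0,0.04,-0.16,0.3,0,0,0,0,0.1,-0.17,0.3]'
python3 -m creep '[0,0,0,0.03,0.05,0,0.3,0,0,0,0.05,0.1,0,0.3,0,0,0,0.06,0.15,0,0.3,0,0,0,0.06,0.2,0,0.3,0,0,0,0.06,0.25,0,0.3,0,0,0,0.06,0.30,0,0.3,0,0,0,0.06,0.33,0,0.3,0,0,0,0.06,0.33,0,0.3]'
python3 - <<'E'
from h import *
s=grab("scene","s1");t=grab("top","t1")
cv2.imwrite("pics/s31.png",s[:,:,::-1]);cv2.imwrite("pics/t31.png",t[:,:,::-1])
E
```

```text
time: 44.8
tool_pos: [0.4541, -0.1899, 0.2929]
orientation: [[-0.988, -0.154, 0.005], [-0.154, 0.988, -0.004], [-0.005, -0.005, -1.0]]
wrist_force: [1.1, 0.4, 0.5]
opening: 0.698
time: 45.8
tool_pos: [0.3412, 0.1291, 0.2906]
orientation: [[-0.987, -0.161, 0.0], [-0.161, 0.987, -0.0], [-0.0, -0.0, -1.0]]
wrist_force: [0.3, -0.4, -0.3]
opening: 0.703
```

View pics/s31.png

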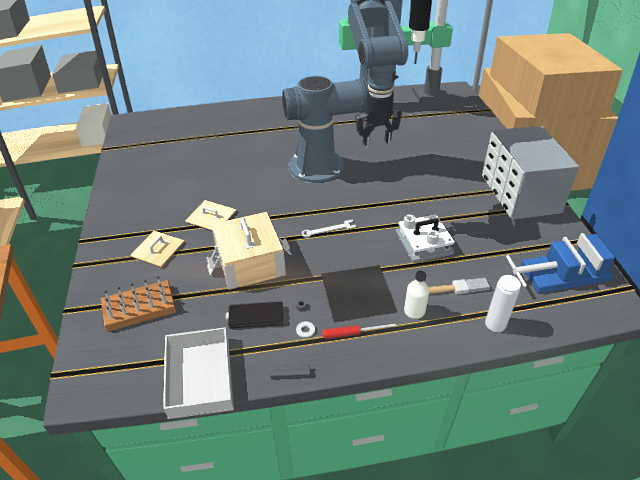

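View pics/t31.png

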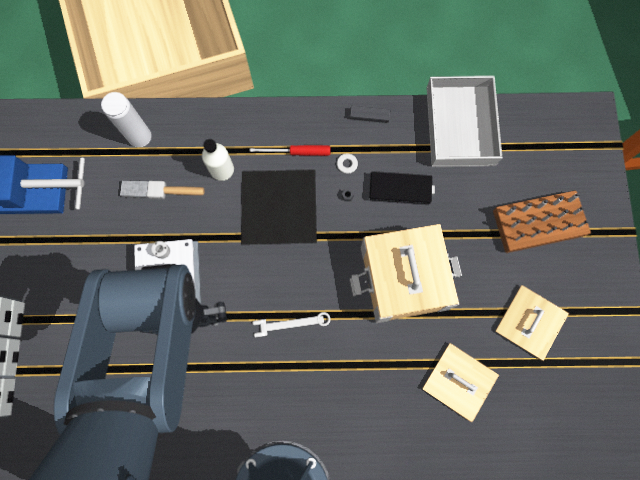

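```bash
python3 -m creep '[0,0,0,-0.03,-0.05,0,0.3,0,0,0,-0.06,-0.1,0,0.3,0,0,0,-0.09,-0.15,0,0.3,0,0,0,-0.11,-0.19,0,0.3,0,0,0,-0.11,-0.19,0,0.3,0,0,0,-0.11,-0.19,0,0.3]'
python3 - <<'E'
from m1 import *
t31=np.load("t1.npy");s31=np.load("s1.npy")
crop(s31,200,190,300,295,6,"pics/s32.png")
quad(t31,"top",[(364,237),(439,225),(458,304),(379,318)],.109,200,(1,3))
t=grab("top","t2");s=grab("scene","s2")
crop(t,115,220,215,320,8,"pics/t33.png");crop(s,380,190,470,270,8,"pics/s33.png")
E
```

```text
time: 46.65
tool_pos: [0.4792, -0.0435, 0.29]
orientation: [[-0.988, -0.154, -0.002], [-0.154, 0.988, 0.001], [0.002, 0.001, -1.0]]
wrist_force: [-1.1, 1.7, 0.7]
opening: 0.701
0 63 [ 0.1615 -0.9869  0.5595 -0.2803] -80.71
1 47 [ 0.993   0.1179  0.4667 -0.3702] 6.77
2 67 [ 0.1738 -0.9848  0.3792 -0.3021] -79.99
3 32 [ 0.9873  0.1592  0.4767 -0.1989] 9.16
corners [[0.5443999767303467, -0.18799999356269836], [0.5722000002861023, -0.357699990272522], [0.3928000032901764, -0.3790000081062317], [0.36419999599456787, -0.21699999272823334]] centre [ 0.4684 -0.2854] sides [np.float32(0.172), np.float32(0.1806), np.float32(0.1645), np.float32(0.1825)]
```

View pics/s32.png

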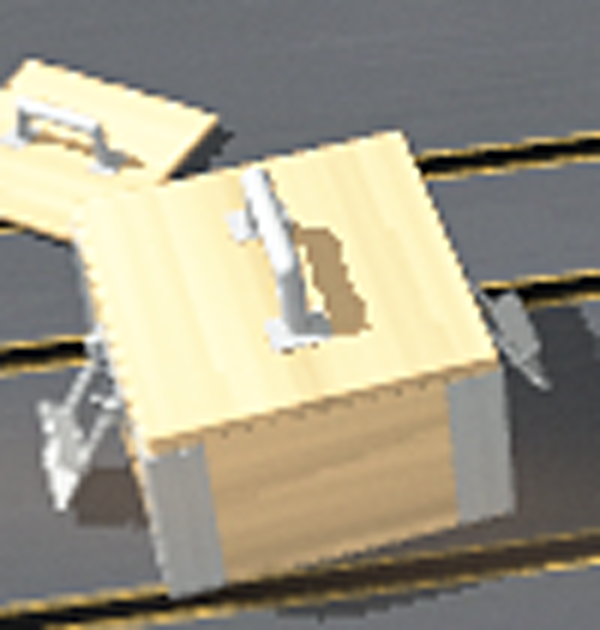

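View pics/t33.png

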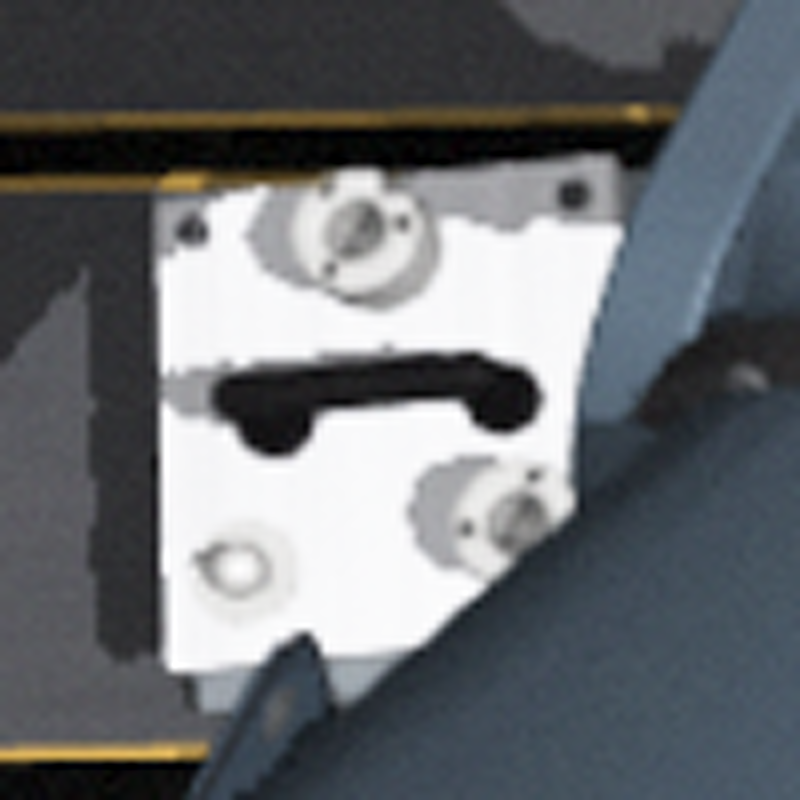

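View pics/s33.png

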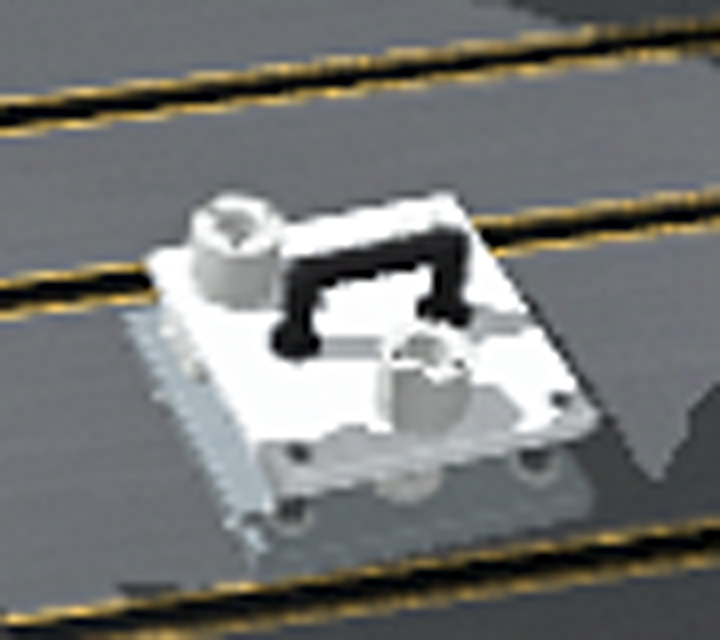

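```bash
python3 -c "
from plant import job,bot
print(job.sign_off(), bot.state()['time'])"
```

```text
the job is handed in; nothing more can be done
the job is handed in; nothing more can be done
```

The job is handed in at about 47 s of the 208 s allowed. Every step was done in the order asked.

- **Clips and lid:** I flipped both clips off with the lid still on, then laid the lid flat on the mat.
- **Plate:** I set it in the base seats while unloaded. Before release it pressed down with 10.6 N and no sideways force.
- **Collars:** Only two were there, and neither was knocked aside during the run. They went onto the stubs above the flat foot and the groove foot; the stub above the cone foot is empty. Both slid down with no contact until they reached plate height.
- **Lid back on:** It made contact at the expected height (wrist at 0.121 m).

**Last checks:** The final pictures show the collars flat over their stubs, the lid flush on the case, both clips off and the tools where they were. The gripper is clear of everything.

**Checks that disagreed:**
- The scene camera read positions 2 to 5 mm farther out than the top camera, so I worked from the top camera and the robot's own readings.
- In the last top view the arm partly hid the plate, so I checked only one of its corners, which agreed within about 1 pixel with the picture taken after seating.
- The last lid-edge fit was uneven: one side read 164.5 mm instead of 172 mm, with edge angles from about 7 to 10 degrees. That clean-cut check of squareness is therefore weak. Its fitted centre, about 2 mm off the case centre, is within the 6 mm play.

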